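Snap the pressing roller into its spring clip

TASK

Roll the wooden pressing roller along its trough, away from the back wall, until it lies against the two low stops, then lift it out and set it down lying on the bare bench top and let go of it. Take it again by its two flat ends and press it down between the two sprung jaws of the clip until it snaps home on the rubber pad, with its axis along the jaws; stop pushing as soon as it is in, so that the pad is not squashed hard, and let go. Leave the tin, the hammer and the screwdriver alone.

Things in the scene. Friction and masses are not known exactly. Their poses are not given: they have to be found in the camera images.
- roller: Plain pale wooden cylinder, 46 mm diameter, 60 mm long, about 0.14 kg, steel disc and dark bore in each flat end. Origin at its centre; y is its axis (x and z turn as it rolls). Starts lying across the trough, 0 to 10 mm from the back wall. Closed fingers pressed lightly (about 4 N) on its top and moved along the trough roll it; it advances half as far as they do.
- trough: Fixed open dark wooden trough; origin on the bench top, x along it from back wall to stops, y across, z up. Floor 8 mm thick; side and back walls 50 mm high over the bench, 10 mm thick; 66 mm wide inside (3 mm beside each roller end, so there grip the roller only across its diameter). Back wall's inner face at x = -75 mm; front end open at x = 40 mm.
- trough_stop (a point): Centre of the roller when it lies against the stops: in the trough frame x = 8, y = 0, z = 31 mm; axes as the trough's. The stops are two stubs 12 mm high over the trough floor, 13 mm wide, one at each side wall, with 40 mm clear between them for a finger. The roller's top in the trough is 54 mm over the bench.
- clip: Fixed spring clip; origin on the bench top below its middle, y along the jaws (the roller's axis goes along it, either way round), z up, one jaw at +x and one at -x. Dark base plate 130 x 80 x 10 mm (x, y, z), grey post, two upright steel jaws 44 mm long in y: the roller overhangs them 8 mm at each end. Lead-ins above the lips open to 63 mm, top 107 mm over the bench.
- clip_seat (a point): Roller's centre when snapped home, 70 mm over the bench; axes as the clip's (at rest it may lie up to 2 mm lower). Rounded jaw lips 14 mm above it, 38 mm apart at rest. Coming down, the roller meets them with its centre 28 mm above the seat; pushing on takes roughly 7 to 13 N; from 14 mm above the seat down the lips close over it and resistance vanishes.
- pad (a joint): How far the sprung rubber pad under the seat is pushed down, m: 0 free, about 0.001 with the roller home, 3 N per mm, bottoms at 0.009. Beyond 0.006 (about 18 N) it is squashed too hard.
- jaw_a (a joint): opening of the clip's +x jaw, rad: 0 closed, about 0.09 (0.04 to 0.13 if the roller is off centre) as the roller's widest part passes the lips, near 0 again when snapped home
- jaw_b (a joint): the same for the -x jaw
- tin: bystander: closed round tin 72 mm in diameter and 85 mm high, origin at the centre of its underside
- hammer: bystander: hammer lying on the bench, handle to its -x
- screwdriver: bystander: screwdriver lying on the bench, handle to its -x
There are look-alikes about, which are no part of the job. Of the things that look like the roller, the smaller one is meant. Leave any purple look-alike of the clip alone.

How it is judged:
By the outcome, as a careful person would: the job done as asked, in the order asked, and still so for the second after the job is handed in, with the robot touching nothing.
It also fails if it takes over 72 s, if anything falls off the work surface, if the arm or the gripper's body presses on something with over 40 N, if the wrist force passes 120 N, or if a joint passes its speed limit or range.

ROBOT

A 7-joint arm with a two-finger parallel gripper is mounted at the origin on the work surface. World frame = base frame: x ahead of the robot, y to its left, z up, the work surface at z = 0. Lengths are in mm, angles in rad, forces in N, time in s.
With the tool pointing down it reaches from about 425 to 825 mm from the base axis. Payload 3.6 kg.
Tool frame: the origin (TCP) lies at the very end of the fingers, on their centre line; the grasp point (between the pads) lies 19 mm behind it; z points along the fingers, y is the direction in which the jaws open and shut (so a half turn about z gives the same grasp; the last joint's range is limited). The gripper opens to 93 mm and grips with 3 to 60 N. Pads are 15 mm wide; open, the fingers measure 128 mm over their backs; the gripper's body (75 mm by 188 mm) begins 65 mm behind the grasp point.
Start: joints at [-1.129, 0.615, -0.013, 1.423, 0.008, 1.103, -0.04], TCP at [293.064, 580.151, 218.64] pointing down, gripper open.
Joint ranges: [-3.12, 3.12], [-0.3, 2.06], [-1.34, 1.32], [0.26, 2.42], [-1.36, 4.5], [0.01, 1.98], [-2.84, 2.84]. Speed limits (rad/s): [2.79, 2.79, 3.14, 3.14, 3.14, 3.14, 3.14].

INTERFACE

Orientations are given as [roll, pitch, yaw] about the fixed x, y, z axes, in that order (R = Rz(yaw) Ry(pitch) Rx(roll)).
In Python, from plant import robot gives the robot as it stands. The module is installed in compiled form; this text tells all that it offers.
- The arm moves only by the shell command python3 -m crank 'ROWS' [FORCE]. ROWS is JSON, one flat list of numbers, 5 for each row, row after row: the shift along the tool's x, y, z in cm, then the turn about the tool's z in degrees, then the opening, from -1 (shut) to 1 (fully open), so that 0 is half open. In form: [tx, ty, tz, turn, grip, tx, ty, tz, turn, grip, ...]. A call has 1 to 12 rows; each row is the pose to reach, as a shift and turn from the pose measured when the call began, along the tool's axes at that moment; what a row does not reach only later rows make up. A row lasts 1/10 s, in which the tool goes at most 50 mm and 8.59 degrees, less where a joint would pass 70% of its speed; a pose out of reach is approached as far as the arm can. A call with a gripper value outside its range is refused whole. The fingers move at their own pace and stop on an object; FORCE is the grip in N (left out, the last holds). Time passes only in rows, so rows that repeat a pose let the fingers close. It gives the time, the measured TCP pose, the force and the opening at its end, in the units of the state.
- robot.sense(): the state, without advancing time (a new reading comes with each control period).
- robot.grab_frame(name): name is "side" or "top"; returns the picture (400x640x3 uint8, red, green, blue); there is no depth.
- robot.camera_params(name): a dict with "intrinsics" (3x3 intrinsics, pixels), "origin" and "attitude" of the camera in the world. Camera axes: x right, y down, z forward; pixel columns grow to the right and rows downward; lengths in mm; the calibration is good to about 2 mm. A picture is of the moment at which its call begins. camera_params takes no time and is no camera call.
- robot.finish_job(): hands the job in, once; it reports no verdict.
Trained networks look in the newest picture that a camera, given by its name, has taken for a name from the list of things; names that differ only in an ending like _2 or _b are one class to them, and where a whole thing is asked for, a point or a joint stands for the part that bears it (a point fixed in the world has none). Each returns a list of dicts, best first, with "p" (0 to 1); they miss things now and then, are a little off and sometimes report something else, mostly with a low value. They report only what shows in the picture. A call takes as long as a camera call. They do not tell look-alikes from the thing itself.
- robot.trace(camera, thing): "mask" (400x640 bool, what is visible of it) and "extent" ([left, top, right, bottom] in pixels, round what is visible of it).
- robot.pinpoint(camera, thing): "point" ([row, column] in pixels: a listed point, or the origin of a listed thing).
The state is a dict: "time_s": time; "qpos": joint angles; "qd": joint speeds; "joint_efforts": joint torques, N m; "tcp_pos": TCP position; "eef_rot": TCP orientation; "wrist_force": force on the tool from outside, world axes, zero at the start; "ft_torque": the same for the moment, N m; "grip_width": opening from 0.0 (shut) to 1.0 (fully open).
Only numpy, scipy, OpenCV 4.12 (cv2) and the standard library are available. Lean on these libraries where they do the work, as an engineer would, in place of code of your own. Each camera call takes 0.05 s, during which the arm holds its last target.

## Working session

There is one attempt and no reset: what is moved stays moved. The work goes in short steps, Python scripts to look and compute and a shell command to move; the robot and the scene stay as the last step left them, time stands still between calls to the robot, and variables do not carry over. Pictures are saved under pics/ and viewed, and the job is handed in when it is done.

```bash
mkdir -p pics; ls
python3 - <<'E'
from plant import robot
import cv2
s=robot.sense(); print(s)
for n in ("side","top"):
    im=robot.grab_frame(n); cv2.imwrite(f"pics/{n}0.png",im[:,:,::-1])
    print(n,robot.camera_params(n))
    for t in ("roller","trough","clip","trough_stop","clip_seat","tin","hammer","screwdriver"):
        r=robot.pinpoint(n,t); print(t,[(round(d["p"],2),[round(float(x)) for x in d["point"]]) for d in r])
print(robot.sense()["time_s"])
E
```

```text
pics
{'time_s': 0.0, 'qpos': array([-1.12948734,  0.61590256, -0.01263008,  1.4248798 ,  0.00809305,
        1.10339674, -0.04039715]), 'qd': array([ 0.0008973 ,  0.00197547, -0.00123529,  0.00167437, -0.00066097,
       -0.0003702 ,  0.00063603]), 'joint_efforts': array([-1.90823528e-06, -4.58933902e+01,  2.08970443e-01, -1.65742385e+01,
       -6.11607218e-02,  2.07036291e-02,  2.32967468e-04]), 'tcp_pos': array([292.73448882, 579.4696235 , 217.49827778]), 'eef_rot': array([-3.13905616e+00,  2.19722332e-05,  2.67386099e+00]), 'wrist_force': array([-0.50605607,  0.7192477 ,  0.65901439]), 'ft_torque': array([0.00035773, 0.01083792, 0.0277096 ]), 'grip_width': 1.0015831638488935}
side {'intrinsics': array([[434.34568688,   0.        , 317.37481745],
       [  0.        , 434.34568688, 197.36162927],
       [  0.        ,   0.        ,   1.        ]]), 'origin': array([  450.80955542, -1094.74482663,   914.58643173]), 'attitude': array([-2.2138805 ,  0.01723607, -0.09911414])}
roller [(0.79, [174, 244]), (0.75, [219, 380]), (0.57, [176, 284])]
trough [(0.84, [183, 299]), (0.36, [176, 
[... 156 characters left out ...]

tin [(0.87, [216, 383])]
hammer [(0.61, [151, 290])]
screwdriver [(0.92, [343, 331])]
top {'intrinsics': array([[387.99477702,   0.        , 323.81936051],
       [  0.        , 387.99477702, 199.14198686],
       [  0.        ,   0.        ,   1.        ]]), 'origin': array([ 334.14017354,    2.02329959, 1097.08931425]), 'attitude': array([-2.96313736,  0.00672658, -1.58655325])}
roller [(0.82, [287, 230]), (0.75, [226, 244]), (0.23, [120, 327])]
trough [(0.97, [214, 253])]
clip [(0.71, [256, 391]), (0.55, [193, 404])]
trough_stop [(0.79, [207, 249]), (0.2, [121, 325])]
clip_seat [(0.96, [256, 396]), (0.9, [191, 409])]
tin []
hammer [(0.71, [215, 163])]
screwdriver [(0.68, [196, 490])]
0.9
```

Run:
```python
import cv2
for n,(x0,y0,x1,y1) in (("side",(200,130,440,310)),("top",(140,80,540,320))):
    im=cv2.imread(f"pics/{n}0.png"); c=im[y0:y1,x0:x1]
    f=800/(x1-x0); f=min(f,600/(y1-y0))
    cv2.imwrite(f"pics/{n}0c.png",cv2.resize(c,None,fx=f,fy=f,interpolation=cv2.INTER_CUBIC)); print(n,f)
```

```text
side 3.3333333333333335
top 2.0
```

View pics/side0.png

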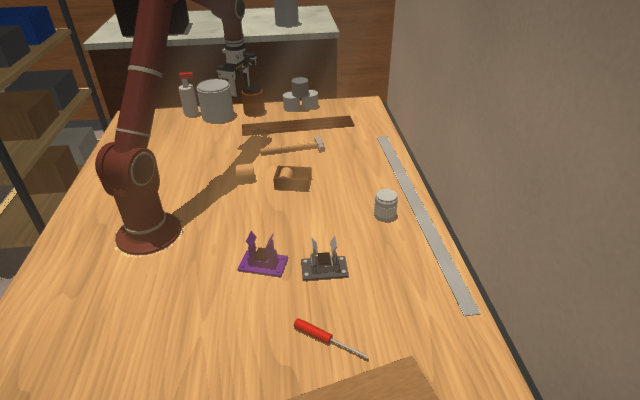

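View pics/top0.png

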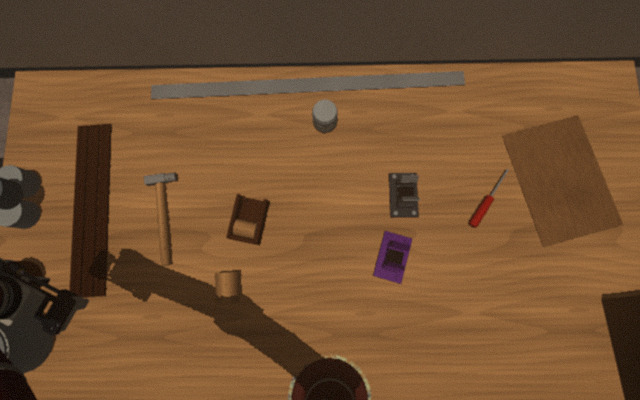

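View pics/side0c.png

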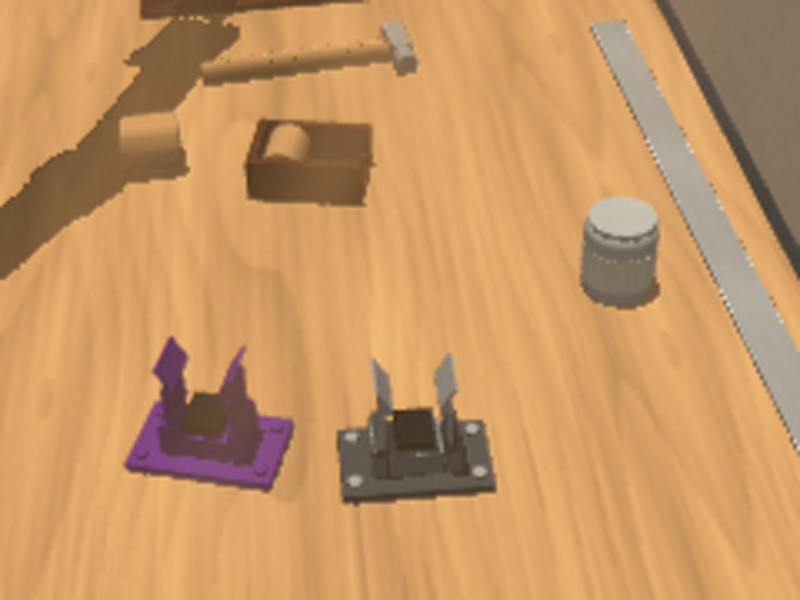

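View pics/top0c.png

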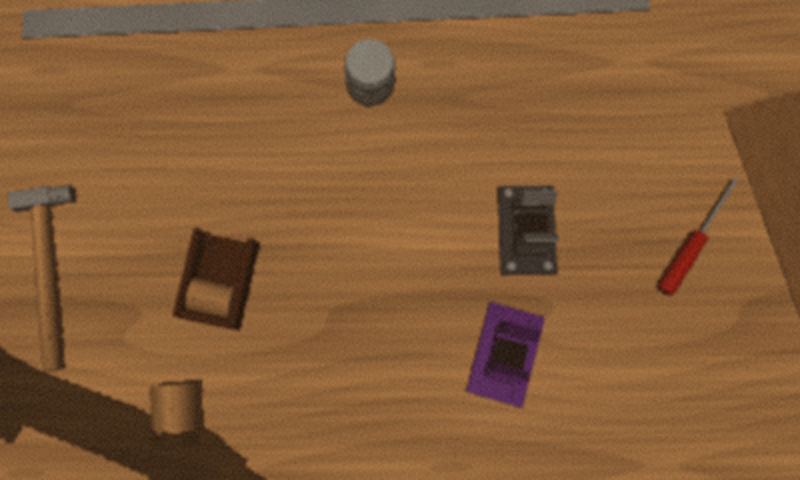

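The roller in the trough is at side (174,287) and top (228,244). The bench roller at side (172,245), top (283,229) looks bigger, so it is the decoy. The grey clip is at side (265,325), top (195,404), and the purple look-alike is at side (261,264), top (256,394). Next I fit the poses and check the roller sizes.

```bash
cat > h.py <<'E'
import numpy as np, cv2
from scipy.optimize import minimize
from scipy.spatial.transform import Rotation as R
from plant import robot
P={n:robot.camera_params(n) for n in("side","top")}
def proj(n,X):
    p=P[n]; Rm=R.from_euler("xyz",p["attitude"]).as_matrix()
    c=(np.atleast_2d(X)-p["origin"])@Rm; u=c@p["intrinsics"].T
    return u[:,:2]/u[:,2:]          # col,row
def ray(n,col,row):
    p=P[n]; Rm=R.from_euler("xyz",p["attitude"]).as_matrix()
    return p["origin"],Rm@np.linalg.solve(p["intrinsics"],[col,row,1.])
def atz(n,col,row,z):
    o,d=ray(n,col,row); return o+d*(z-o[2])/d[2]
def tri(a,b):  # (n,col,row)
    A=[];B=[]
    for n,c,r in(a,b):
        o,d=ray(n,c,r); d=d/np.linalg.norm(d); M=np.eye(3)-np.outer(d,d); A.append(M);B.append(M@o)
    x=np.linalg.solve(A[0]+A[1],B[0]+B[1])
    return x,[np.round(proj(n,x)[0]-[c,r],1) for n,c,r in(a,b)]
def box(x0,x1,y0,y1,z0,z1): return np.array([[x,y,z] for x in(x0,x1) for y in(y0,y1) for z in(z0,z1)],float)
def place(V,x,y,yaw,z=0): 
    c,s=np.cos(yaw),np.sin(yaw); return V@np.array([[c,s,0],[-s,c,0],[0,0,1.]])+[x,y,z]
S=8
def render(n,parts,win):
    x0,y0,x1,y1=win; m=np.zeros(((y1-y0)*S,(x1-x0)*S),np.uint8)
    for V in parts:
        u=(proj(n,V)+0.5-[x0,y0])*S
        cv2.fillConvexPoly(m,cv2.convexHull(np.round(u).astype(np.int32)),255)
    return cv2.resize(m,(x1-x0,y1-y0),interpolation=cv2.INTER_AREA)/255.
def fit(masks,model,x0,step=(4,4,.06)):
    wins={}
    for n,m in masks.items():
        r,c=np.where(m); wins[n]=(c.min()-12,r.min()-12,c.max()+13,r.max()+13)
    def cost(q):
        t=0
        for n,m in masks.items():
            w=wins[n]; a=render(n,model(q),w); b=m[w[1]:w[3],w[0]:w[2]]
            t+=np.abs(a-b).sum()/b.sum()
        return t
    k=len(x0); sim=np.vstack([x0]+[np.array(x0)+np.eye(k)[i]*step[i] for i in range(k)])
    r=minimize(cost,x0,method="Nelder-Mead",options=dict(initial_simplex=sim,xatol=.02,fatol=1e-5,maxiter=400))
    return r.x,r.fun
def cyl(L,r):
    a=np.linspace(0,2*np.pi,40); return np.vstack([np.c_[r*np.cos(a),0*a+y,r*np.sin(a)] for y in(-L/2,L/2)])
TR=[box(-85,40,-43,43,0,8),box(-85,40,33,43,0,50),box(-85,40,-43,-33,0,50),box(-85,-75,-43,43,0,50)]
E
python3 - <<'E'
from h import *
def mk(n,t,near):
    r=robot.trace(n,t); 
    out=[]
    for d in r:
        rr,cc=np.where(d["mask"]); out.append((round(d["p"],2),int(rr.mean()),int(cc.mean()),int(d["mask"].sum())))
    print(n,t,out)
    ds=[d for d,o in zip(r,out) if abs(o[1]-near[0])<14 and abs(o[2]-near[1])<14]
    return ds[0]["mask"] if ds else None
M={}
for n in("side","top"): robot.grab_frame(n)
for k,t,ns,nt in(("roller","roller",(174,287),(228,244)),("decoy","roller",(172,245),(283,229)),("trough","trough",(180,293),(219,249)),("clip","clip",(262,325),(195,404)),("tin","tin",(205,386),(115,325)),("purple","clip",(257,264),(256,394))):
    for n,near in(("side",ns),("top",nt)):
        m=mk(n,t,near)
        if m is not None: M[k+"_"+n]=m
np.savez("m.npz",**M)
print(tri(("top",244,226),("side",284,176)), tri(("top",230,287),("side",244,174)))
print("clip",tri(("top",404,193),("side",325,265)),"seat",tri(("top",409,191),("side",322,250)))
print("trough",tri(("top",253,214),("side",299,183)),"stop",tri(("top",249,207),("side",300,176)))
E
```

```text
side roller [(0.92, 172, 242, 325), (0.6, 172, 285, 117)]
top roller [(0.81, 228, 244, 393), (0.6, 287, 226, 774)]
side roller [(0.92, 172, 242, 325), (0.6, 172, 285, 117)]
top roller [(0.81, 228, 244, 393), (0.6, 287, 226, 774)]
side trough [(0.64, 179, 292, 831)]
top trough [(0.82, 217, 248, 1190)]
side clip [(0.82, 259, 261, 1232), (0.78, 264, 323, 1252)]
top clip [(0.74, 195, 403, 1306), (0.7, 257, 392, 1324)]
side tin [(0.85, 204, 385, 692)]
top tin [(0.97, 115, 324, 677)]
side clip [(0.82, 259, 261, 1232), (0.78, 264, 323, 1252)]
top clip [(0.74, 195, 403, 1306), (0.7, 257, 392, 1324)]
(array([449.75354878, 227.35165706,  29.85329174]), [array([0.2, 1.9]), array([ 1.4, -0.3])]) (array([294.29899014, 263.66985516,  25.52978317]), [array([-0.1, -1.3]), array([-1. ,  0.1])])
clip (array([ 543.65575577, -221.65466226,   14.60836702]), [array([-0. , -0.1]), array([-0.1,  0. ])]) seat (array([ 536.31236856, -222.73135469,   75.69411274]), [array([0. , 0.2]), array([ 0.2, -0. ])])
trough (array([494.43747233, 208.50300587,   5.63474263]), [array([-0.1, -1. ]), array([-0.7,  0.2])]) stop (array([504.83968479, 214.12446068,  33.43333662]), [array([0.1, 0.9]), array([ 0.7, -0.2])])
```

Run:
```python
from h import *
M=dict(np.load("m.npz"))
k=np.ones((3,3),np.uint8)
res={}
ms={n:cv2.morphologyEx((M["trough_"+n]|M["roller_"+n]).astype(np.uint8),cv2.MORPH_CLOSE,k) for n in("side","top")}
mod=lambda q:[place(V,*q) for V in TR]
for sub in(("side","top"),("top",),("side",)):
    q,f=fit({n:ms[n] for n in sub},mod,[495,210,-.25]); print("trough",sub,q.round(2),round(f,3))
    if len(sub)==2: qt=q
CL=[box(-65,65,-40,40,0,10),box(-25,25,-20,20,10,45)]
for s in(1,-1):
    CL.append(np.vstack([box(min(s*19,s*25),max(s*19,s*25),-22,22,10,84),box(min(s*31.5,s*33),max(s*31.5,s*33),-22,22,106,107)]))
# only plate + jaws
modc=lambda q:[place(V,*q) for V in CL]
mc={n:M["clip_"+n].astype(np.uint8) for n in("side","top")}
for sub in(("side","top"),("top",),("side",)):
    q,f=fit({n:mc[n] for n in sub},modc,[540,-222,.0]); print("clip",sub,q.round(3),round(f,3))
    if len(sub)==2: qc=q
ims={n:robot.grab_frame(n)[:,:,::-1].copy() for n in("side","top")}
for nm,q,parts in(("t",qt,TR),("c",qc,CL)):
    out=[]
    for n in("side","top"):
        c,r=proj(n,[q[0],q[1],30])[0]; x0=int(c)-40;y0=int(r)-40
        im=cv2.resize(ims[n][y0:y0+80,x0:x0+80],None,fx=5,fy=5,interpolation=cv2.INTER_CUBIC)
        for V in parts:
            h=cv2.convexHull(np.round((proj(n,place(V,*q))+.5-[x0,y0])*5).astype(np.int32)); cv2.polylines(im,[h],True,(0,255,0),1)
        out.append(im)
    cv2.imwrite(f"pics/fit_{nm}.png",np.hstack(out))
print(robot.sense()["time_s"])
for nm in("roller","decoy"):
    if nm+"_top" in M: 
        for n in("top","side"):
            if nm+"_"+n in M:
                rr,cc=np.where(M[nm+"_"+n]); print(nm,n,cv2.minAreaRect(np.c_[cc,rr].astype(np.float32)))
np.save("q.npy",[qt,qc])
```

```text
trough ('side', 'top') [ 4.9604e+02  2.1345e+02 -2.1000e-01] 0.096
trough ('top',) [ 4.9573e+02  2.1382e+02 -2.2000e-01] 0.03
trough ('side',) [ 4.9600e+02  2.1081e+02 -2.3000e-01] 0.056
clip ('side', 'top') [ 5.40472e+02 -2.20810e+02 -1.30000e-02] 0.119
clip ('top',) [ 5.40073e+02 -2.20252e+02 -3.00000e-03] 0.032
clip ('side',) [ 5.40607e+02 -2.21712e+02 -1.00000e-02] 0.081
1.7
roller top ((244.35133361816406, 228.3918914794922), (23.837852478027344, 17.09749412536621), 9.462321281433105)
roller side ((286.0, 172.0), (10.0, 12.0), 90.0)
decoy top ((226.86294555664062, 288.08123779296875), (33.058631896972656, 24.93646812438965), 85.91438293457031)
decoy side ((242.53890991210938, 172.12258911132812), (15.407437324523926, 21.27099609375), 86.42366790771484)
```

Run:
```python
import cv2,numpy as np
cv2.imwrite("pics/fit2.png",np.vstack([cv2.resize(cv2.imread(f"pics/fit_{k}.png"),(600,300)) for k in "tc"]))
```

```text
(no output)
```

View pics/fit_t.png

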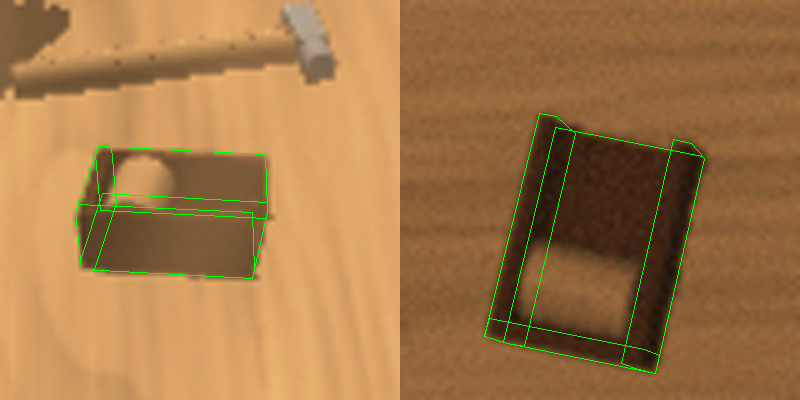

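View pics/fit_c.png

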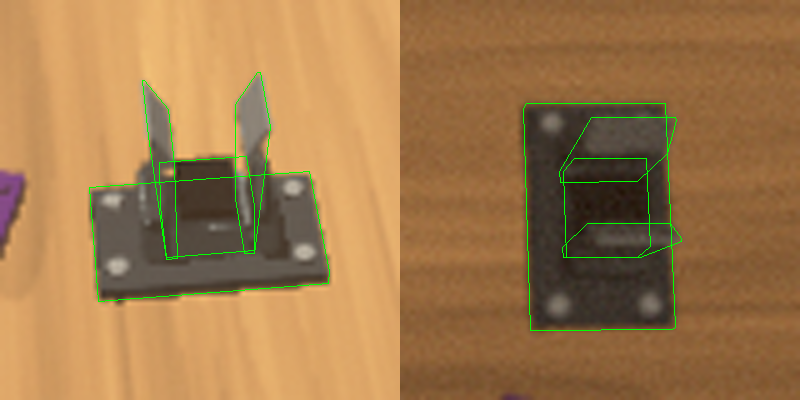

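```bash
cat >> h.py <<'E'
Q=(496.0,213.2,-0.218); QC=(540.4,-221.0,-0.008)
def tr2w(x,y=0,z=0): return place(np.array([[x,y,z]],float),*Q)[0]
def w2tr(p): 
    c,s=np.cos(Q[2]),np.sin(Q[2]); d=np.asarray(p)[:2]-Q[:2]; return np.array([c*d[0]+s*d[1],-s*d[0]+c*d[1],p[2]])
def go(target,yaw=None,s=None):
    s=s or robot.sense(); Rm=R.from_euler("xyz",s["eef_rot"]).as_matrix()
    d=Rm.T@(np.asarray(target)-s["tcp_pos"])/10
    turn=0 if yaw is None else -np.degrees((yaw-s["eef_rot"][2]+np.pi)%(2*np.pi)-np.pi)
    print("t",round(s["time_s"],2),"tcp",s["tcp_pos"].round(1),"rot",s["eef_rot"].round(3),"F",s["wrist_force"].round(1),"grip",round(s["grip_width"],3))
    print(" rows:",d.round(2),"turn",round(turn,1))
E
python3 - <<'E'
from h import *
M=dict(np.load("m.npz"))
for n in("top","side"):
    rr,cc=np.where(M["roller_"+n]); print(n,w2tr(atz(n,cc.mean(),rr.mean(),50)))
    print(n,[proj(n,tr2w(x,0,54))[0].round(1) for x in(-52,-42)], (cc.mean(),rr.mean()))
# fit roller x with top mask
q,f=fit({"top":M["roller_top"].astype(np.uint8)},lambda q:[place(cyl(60,23)+[q[0],q[1],31],*Q)],[-47,0],(4,3)); print(q,f)
rr,cc=np.where(M["tin_top"]); print("tin",atz("top",cc.mean(),rr.mean(),50))
x=q[0]
t=tr2w(x-12,0,75); print(t); go(t,np.pi/2+Q[2])
E
```

```text
top [-50.28962729  -0.97951293  50.        ]
top [array([243.4, 228.6]), array([244.2, 225. ])] (np.float64(244.17557251908397), np.float64(228.2290076335878))
side [-43.26187176  -6.00134453  50.        ]
side [array([283.8, 170.6]), array([286.5, 170.8])] (np.float64(285.94017094017096), np.float64(172.6153846153846))
[-49.12956238   2.15068817] 0.10522376889687174
tin [764.32802804   1.71000925  50.        ]
[436.31725476 226.42094239  75.        ]
t 1.7 tcp [293.1 580.1 218.6] rot [-3.141 -0.     2.674] F [ 0.6  0.1 -0. ] grip 1.0
 rows: [-28.74 -25.11  14.37] turn 75.7
```

```bash
python3 -m crank '[-28.7,-25.1,8,75.7,-1,-28.7,-25.1,8,75.7,-1,-28.7,-25.1,8,75.7,-1,-28.7,-25.1,8,75.7,-1,-28.7,-25.1,8,75.7,-1,-28.7,-25.1,8,75.7,-1,-28.7,-25.1,8,75.7,-1,-28.7,-25.1,8,75.7,-1,-28.7,-25.1,8,75.7,-1,-28.7,-25.1,12,75.7,-1,-28.7,-25.1,12,75.7,-1,-28.7,-25.1,12,75.7,-1]' 20
python3 - <<'E'
from h import *
for n in("side","top"): 
    im=robot.grab_frame(n); cv2.imwrite(f"pics/{n}1.png",im[:,:,::-1])
s=robot.sense(); print(w2tr(s["tcp_pos"])); go(tr2w(-61,0,62),np.pi/2+Q[2])
o=[]
for n in("side","top"):
    c,r=proj(n,tr2w(-20,0,50))[0].astype(int); im=cv2.imread(f"pics/{n}1.png")[r-50:r+50,c-50:c+50]; o.append(cv2.resize(im,(400,400),interpolation=cv2.INTER_CUBIC))
    print(n,c-50,r-50,"tcp px",proj(n,s["tcp_pos"]))
cv2.imwrite("pics/c1.png",np.hstack(o))
E
```

```text
time_s: 2.9
tcp_pos: [435.7, 226.8, 98.7]
eef_rot: [-3.14, 0.001, 1.353]
wrist_force: [-0.3, 0.4, -0.0]
grip_width: 0.028
[-60.88389089   1.02088221  99.81979738]
t 3.0 tcp [436.8 227.4  99.8] rot [ 3.140e+00 -1.000e-03  1.353e+00] F [-0.4  0.3  0.3] grip 0.008
 rows: [-0.11 -0.02  3.78] turn 0.0
side 242 122 tcp px [[280.54639469 159.55847894]]
top 196 167 tcp px [[238.41883951 230.08497868]]
```

View pics/c1.png

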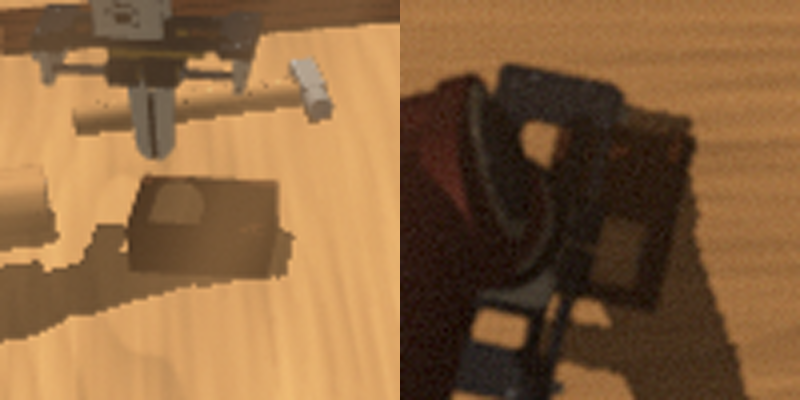

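```bash
python3 -m crank '[0,0.2,2,0,-1,0,0.4,4.1,0,-1,0,0.4,4.2,0,-1]'
python3 -m crank '[0,0,0.1,0,-1,0,0,0.1,0,-1]'
python3 - <<'E'
from h import *
go(tr2w(-57,0,54),np.pi/2+Q[2])
E
```

```text
time_s: 3.3
tcp_pos: [440.3, 226.6, 57.5]
eef_rot: [3.141, -0.001, 1.354]
wrist_force: [-0.8, -1.0, -1.3]
grip_width: 0.004
time_s: 3.5
tcp_pos: [440.9, 227.1, 57.6]
eef_rot: [3.14, -0.002, 1.354]
wrist_force: [0.5, 0.2, -0.3]
grip_width: 0.005
t 3.5 tcp [440.9 227.1  57.6] rot [ 3.140e+00 -2.000e-03  1.354e+00] F [ 0.5  0.2 -0.3] grip 0.005
 rows: [-0.17 -0.02  0.36] turn 0.1
```

```bash
python3 -m crank '[-0.1,0,0.3,0,-1,-0.1,0,0.3,0,-1]'
python3 -m crank '[0,0,0,0,-1]'
```

```text
time_s: 3.7
tcp_pos: [441.0, 226.2, 55.2]
eef_rot: [3.139, -0.003, 1.354]
wrist_force: [-0.9, -0.1, 0.4]
grip_width: -0.0
time_s: 3.8
tcp_pos: [441.1, 226.3, 55.5]
eef_rot: [3.139, -0.003, 1.354]
wrist_force: [0.3, 0.6, 0.2]
grip_width: 0.007
```

```bash
python3 -m crank '[0,0,0.1,0,-1,0,0,0.1,0,-1]'
python3 -m crank '[0,0,0.1,0,-1,0,0,0.1,0,-1]'
```

```text
time_s: 4.0
tcp_pos: [441.0, 226.3, 54.5]
eef_rot: [3.139, -0.003, 1.354]
wrist_force: [0.4, -0.3, 0.7]
grip_width: 0.005
time_s: 4.2
tcp_pos: [441.7, 226.3, 54.1]
eef_rot: [3.138, -0.004, 1.354]
wrist_force: [-0.1, -0.9, 4.9]
grip_width: 0.009
```

```bash
python3 -m crank '[0,0.4,0,0,-1,0,0.8,0,0,-1,0,1.2,0,0,-1,0,1.6,0,0,-1]'
python3 -m crank '[0,0.4,0,0,-1,0,0.8,0,0,-1,0,1.2,0,0,-1,0,1.2,0,0,-1]'
python3 - <<'E'
from h import *
s=robot.sense(); print(w2tr(s["tcp_pos"])); go(tr2w(-57,0,54),np.pi/2+Q[2])
o=[]
for n in("side","top"):
    c,r=proj(n,tr2w(-20,0,50))[0].astype(int); im=robot.grab_frame(n)[:,:,::-1][r-50:r+50,c-50:c+50]; o.append(cv2.resize(im,(400,400),interpolation=cv2.INTER_CUBIC))
cv2.imwrite("pics/c2.png",np.hstack(o))
E
```

```text
time_s: 4.6
tcp_pos: [458.1, 222.7, 54.3]
eef_rot: [3.137, -0.004, 1.354]
wrist_force: [-0.8, -0.4, 3.2]
grip_width: 0.004
time_s: 5.0
tcp_pos: [470.3, 219.9, 54.1]
eef_rot: [3.137, -0.004, 1.353]
wrist_force: [0.1, 1.0, 1.7]
grip_width: 0.005
[-26.50670874   0.98546923  54.11536338]
t 5.0 tcp [470.3 219.9  54.1] rot [ 3.137 -0.004  1.353] F [0.1 1.  1.7] grip 0.005
 rows: [-0.1  -3.05 -0.  ] turn 0.0
```

View pics/c2.png

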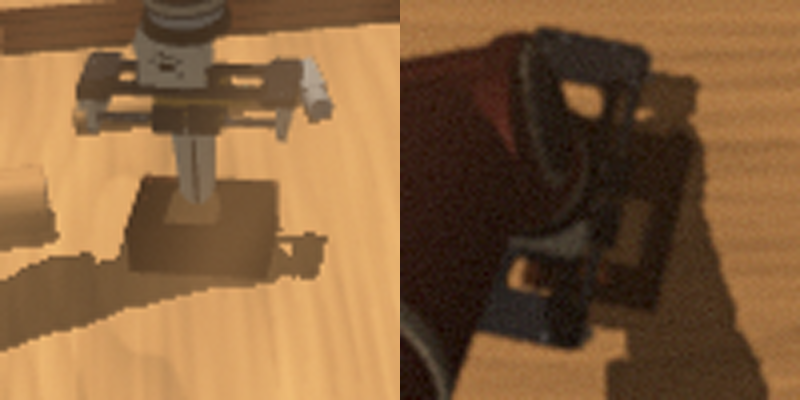

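```bash
python3 -m crank '[0,0,-0.4,0,-1,0,0,-0.8,0,-1,0,-1,-0.8,0,-1,0,-2.2,-0.8,0,-1,0,-2.2,-0.3,0,-1,0,-2.2,-0.1,0,-1,0,-2.2,0,0,-1,0,-2.2,0,0,-1]'
python3 - <<'E'
from h import *
s=robot.sense(); print(w2tr(s["tcp_pos"]),s["wrist_force"])
o=[]
for n in("side","top"):
    c,r=proj(n,tr2w(-20,0,50))[0].astype(int); im=robot.grab_frame(n)[:,:,::-1][r-50:r+50,c-50:c+50]; o.append(cv2.resize(im,(400,400),interpolation=cv2.INTER_CUBIC))
cv2.imwrite("pics/c3.png",np.hstack(o))
E
```

```text
time_s: 5.9
tcp_pos: [448.4, 224.6, 53.8]
eef_rot: [3.138, -0.004, 1.353]
wrist_force: [0.2, 0.5, -0.5]
grip_width: 0.002
[-48.97843463   0.81998422  53.76502717] [ 0.22819222  0.4684585  -0.45452648]
```

View pics/c3.png

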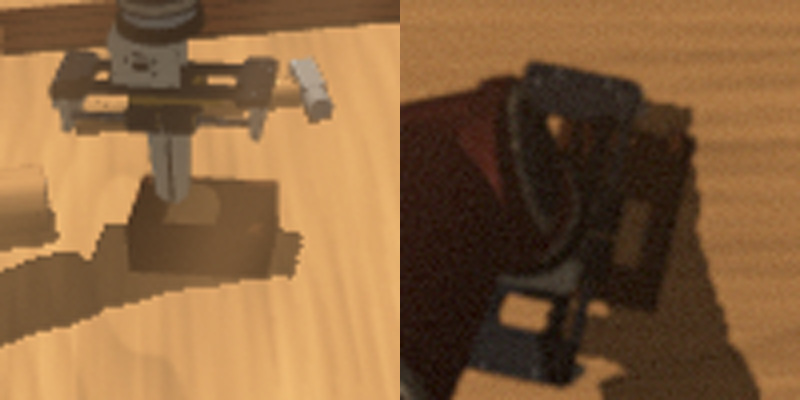

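```bash
python3 -m crank '[0,0.3,0.1,0,-1,0,0.4,0.15,0,-1,0,0.4,0.15,0,-1]'
python3 -m crank '[0,0,0,0,-1]'
```

```text
time_s: 6.3
tcp_pos: [453.7, 223.6, 53.4]
eef_rot: [3.136, -0.005, 1.352]
wrist_force: [-1.4, 0.4, 6.3]
grip_width: 0.003
time_s: 6.4
tcp_pos: [454.4, 223.5, 53.9]
eef_rot: [3.135, -0.006, 1.352]
wrist_force: [-0.7, 0.3, 0.4]
grip_width: 0.003
```

```bash
python3 -m crank '[0,0,0.12,0,-1,0,0.4,0.12,0,-1,0,0.8,0.12,0,-1,0,1.2,0.12,0,-1,0,1.6,0.12,0,-1,0,2.0,0.12,0,-1,0,2.4,0.12,0,-1,0,2.8,0.12,0,-1]'
python3 - <<'E'
from h import *
s=robot.sense(); print(w2tr(s["tcp_pos"]),s["wrist_force"])
o=[]
for n in("side","top"):
    c,r=proj(n,tr2w(-20,0,50))[0].astype(int); im=robot.grab_frame(n)[:,:,::-1][r-50:r+50,c-50:c+50]; o.append(cv2.resize(im,(400,400),interpolation=cv2.INTER_CUBIC))
cv2.imwrite("pics/c4.png",np.hstack(o))
E
```

```text
time_s: 7.2
tcp_pos: [483.6, 217.1, 54.2]
eef_rot: [3.131, -0.007, 1.351]
wrist_force: [0.4, -1.3, 9.1]
grip_width: 0.006
[-12.89992687   1.09469338  54.19247249] [ 0.37910425 -1.30082078  9.128752  ]
```

View pics/c4.png

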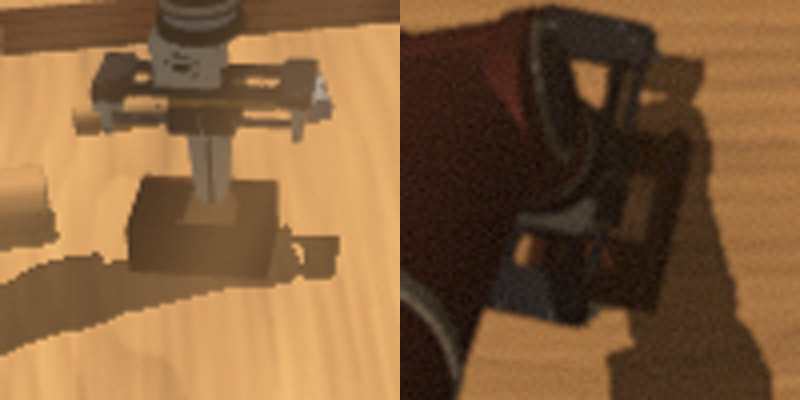

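```bash
python3 -m crank '[0,0,-0.4,0,-1,0,0,-0.8,0,-1,0,-1,-0.8,0,-1,0,-2.0,-0.8,0,-1,0,-2.0,-0.3,0,-1,0,-2.0,0,0,-1,0,-2.0,0,0,-1,0,-2.0,0.1,0,-1,0,-2.0,0.1,0,-1]'
```

```text
time_s: 8.2
tcp_pos: [465.1, 221.1, 52.8]
eef_rot: [3.13, -0.007, 1.35]
wrist_force: [0.1, 0.1, -0.6]
grip_width: 0.005
```

```bash
python3 -m crank '[0,0,-0.15,0,-1,0,0.3,-0.12,0,-1,0,0.6,-0.05,0,-1,0,1.0,0,0,-1,0,1.4,0,0,-1,0,1.8,0,0,-1,0,2.2,0,0,-1,0,2.6,0,0,-1,0,3.0,0,0,-1,0,3.4,0,0,-1,0,3.8,0,0,-1,0,4.0,0,0,-1]'
python3 - <<'E'
from h import *
s=robot.sense(); print(w2tr(s["tcp_pos"]),s["wrist_force"])
o=[]
for n in("side","top"):
    c,r=proj(n,tr2w(-20,0,50))[0].astype(int); im=robot.grab_frame(n)[:,:,::-1][r-50:r+50,c-50:c+50]; o.append(cv2.resize(im,(400,400),interpolation=cv2.INTER_CUBIC))
cv2.imwrite("pics/c5.png",np.hstack(o))
E
```

```text
time_s: 9.4
tcp_pos: [505.5, 212.2, 53.8]
eef_rot: [3.128, -0.008, 1.349]
wrist_force: [0.4, -0.7, 4.7]
grip_width: 0.005
[ 9.48861938  1.07249174 53.7949669 ] [ 0.4490477  -0.67650133  4.65931773]
```

View pics/c5.png

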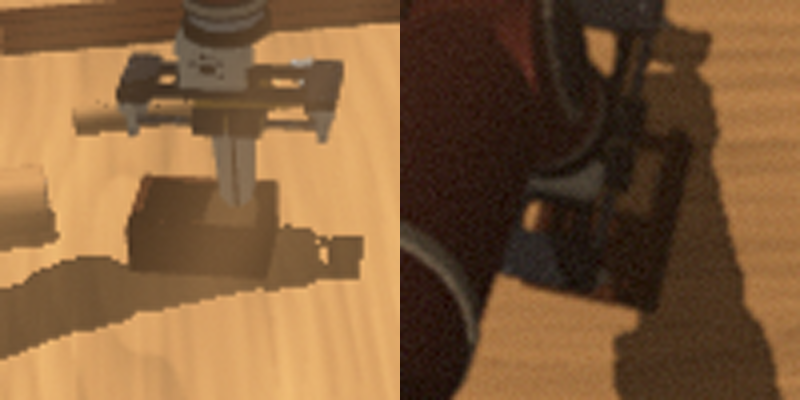

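```bash
python3 -m crank '[0,0,-0.4,0,-1,0,0,-0.8,0,-1,0,-1,-0.8,0,-1,0,-2.0,-0.8,0,-1,0,-2.0,-0.3,0,-1,0,-2.0,-0.1,0,-1,0,-1.9,0,0,-1,0,-1.7,0.05,0,-1]'
python3 -m crank '[0,0.3,0,0,-1,0,0.7,0.05,0,-1,0,1.1,0.05,0,-1,0,1.5,0.05,0,-1,0,1.9,0.05,0,-1,0,2.3,0.05,0,-1,0,2.6,0.05,0,-1,0,2.8,0.05,0,-1]'
python3 - <<'E'
from h import *
s=robot.sense(); print(w2tr(s["tcp_pos"]),s["wrist_force"])
o=[]
for n in("side","top"):
    c,r=proj(n,tr2w(-20,0,50))[0].astype(int); im=robot.grab_frame(n)[:,:,::-1][r-50:r+50,c-50:c+50].copy(); 
    im=cv2.resize(im,(400,400),interpolation=cv2.INTER_CUBIC)
    u=(proj(n,place(cyl(60,23)+[8,0,31],*Q))+.5-[c-50,r-50])*4
    cv2.polylines(im,[np.round(u[:40]).astype(int)],True,(0,255,0),1);cv2.polylines(im,[np.round(u[40:]).astype(int)],True,(0,255,0),1)
    o.append(im)
cv2.imwrite("pics/c6.png",np.hstack(o))
E
```

```text
time_s: 10.3
tcp_pos: [489.6, 215.9, 53.6]
eef_rot: [3.127, -0.008, 1.349]
wrist_force: [-1.4, -0.9, 8.8]
grip_width: 0.007
time_s: 11.1
tcp_pos: [507.3, 212.1, 56.0]
eef_rot: [-3.135, -0.007, 1.352]
wrist_force: [-21.0, 0.3, 39.3]
grip_width: 0.003
[11.25176258  1.34050837 55.9872417 ] [-20.96500418   0.33619437  39.26003426]
```

View pics/c6.png

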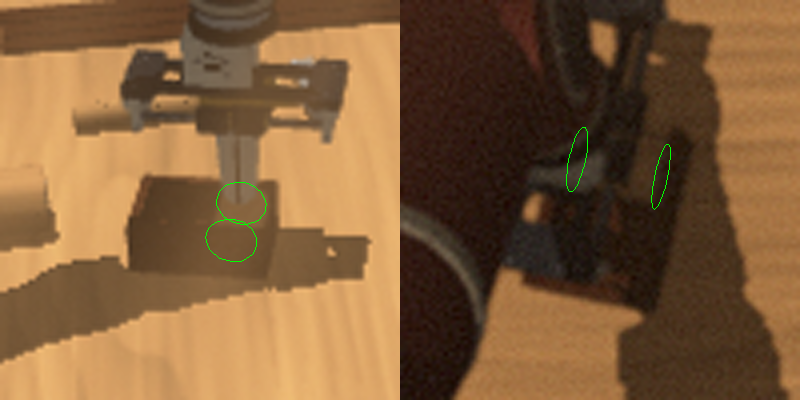

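The horizontal force rose, so the roller is jammed against the stops. I'll unload by lifting and then look.

```bash
python3 -m crank '[0,-0.3,-0.6,0,-1,0,-0.3,-2,0,-1,0,-0.3,-6,0,-1,-0,-0.3,-8,0,-1,0,-0.3,-8,0,-1]'
python3 - <<'E'
from h import *
s=robot.sense(); print(w2tr(s["tcp_pos"]),s["wrist_force"])
o=[]
for n in("side","top"):
    c,r=proj(n,tr2w(-20,0,50))[0].astype(int); im=robot.grab_frame(n)[:,:,::-1][r-50:r+50,c-50:c+50].copy(); 
    im=cv2.resize(im,(400,400),interpolation=cv2.INTER_CUBIC)
    for x in(8,):
        u=(proj(n,place(cyl(60,23)+[x,0,31],*Q))+.5-[c-50,r-50])*4
        h=cv2.convexHull(np.round(u).astype(np.int32));cv2.polylines(im,[h],True,(0,255,0),1)
    o.append(im)
cv2.imwrite("pics/c7.png",np.hstack(o))
E
```

```text
time_s: 11.7
tcp_pos: [508.0, 212.2, 139.1]
eef_rot: [3.141, -0.011, 1.351]
wrist_force: [0.0, -0.1, -0.2]
grip_width: 0.003
[ 11.88145476   1.64566214 139.0570942 ] [ 0.03672285 -0.08674823 -0.17963986]
```

View pics/c7.png

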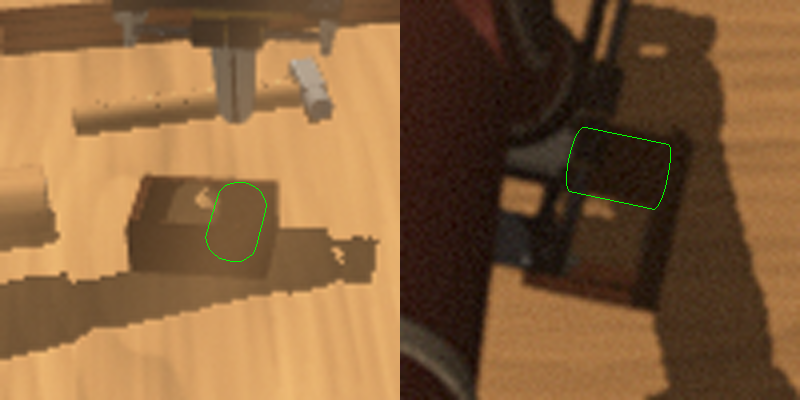

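Run:
```python
from h import *
for n in("side","top"):
    robot.grab_frame(n)
    for d in robot.trace(n,"roller"):
        m=d["mask"]; rr,cc=np.where(m); print(n,round(d["p"],2),d["extent"],m.sum(),w2tr(atz(n,cc.mean(),rr.mean(),45)).round(1))
        if m.sum()<600 and abs(w2tr(atz(n,cc.mean(),rr.mean(),45))[1])<30:
            c,r=proj(n,tr2w(-20,0,50))[0].astype(int)
for n in("side",):
    print([(x,proj(n,place(cyl(60,23)+[x,0,31],*Q)).min(0).round(0),proj(n,place(cyl(60,23)+[x,0,31],*Q)).max(0).round(0)) for x in(-40,-30,-20,-10)])
print(robot.sense()["time_s"])
```

```text
side 0.73 [230.5, 162.8, 254.7, 183.8] 386 [-201.4  -10.3   45. ]
top 0.97 [213.5, 271.3, 235.1, 304.5] 783 [-212.9    8.9   45. ]
top 0.72 [240.7, 217.3, 257.4, 239.0] 250 [-44.1  -9.5  45. ]
[(-40, array([280., 166.]), array([295., 186.])), (-30, array([282., 166.]), array([298., 186.])), (-20, array([285., 167.]), array([300., 186.])), (-10, array([288., 167.]), array([303., 186.]))]
12.0
```

Run:
```python
from h import *
o=[]
for n in("side","top"):
    c,r=proj(n,tr2w(-20,0,50))[0].astype(int); im=robot.grab_frame(n)[:,:,::-1][r-30:r+30,c-30:c+30].copy(); 
    im=cv2.resize(im,(400,400),interpolation=cv2.INTER_CUBIC)
    im=np.clip(im*1.6,0,255).astype(np.uint8)
    for x,col in((-42,(0,255,0)),(-32,(255,255,0))):
        u=(proj(n,place(cyl(60,23)+[x,0,31],*Q))+.5-[c-30,r-30])*400/60
        h=cv2.convexHull(np.round(u).astype(np.int32));cv2.polylines(im,[h],True,col,1)
    o.append(im)
cv2.imwrite("pics/c8.png",np.hstack(o))
```

```text
(no output)
```

View pics/c8.png

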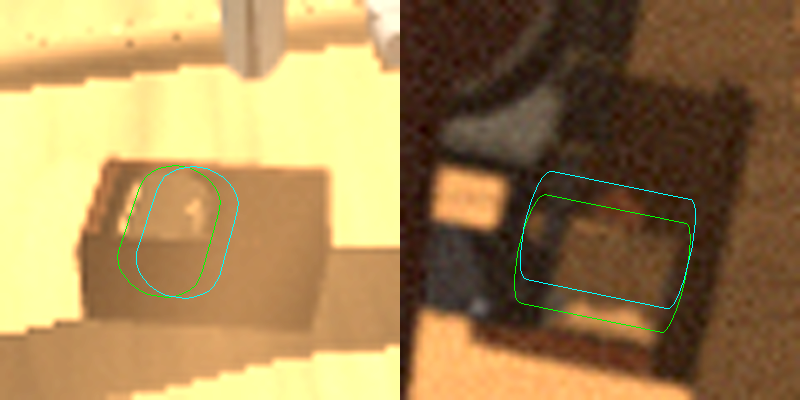

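Run:
```python
from h import *
go(tr2w(-51,0,58),np.pi/2+Q[2])
```

```text
t 12.1 tcp [504.9 211.6 135.3] rot [-3.135 -0.006  1.352] F [0.5 0.4 0. ] grip 0.005
 rows: [-0.09 -5.95  7.77] turn -0.1
```

```bash
python3 -m crank '[-0.1,-3,2,0,-1,-0.1,-5.95,4.5,0,-1,-0.1,-5.95,7.4,0,-1,-0.1,-5.95,7.7,0,-1,-0.1,-5.95,7.7,0,-1]'
python3 - <<'E'
from h import *
go(tr2w(-51,0,54),np.pi/2+Q[2])
E
```

```text
time_s: 12.6
tcp_pos: [446.6, 223.8, 58.3]
eef_rot: [-3.135, -0.005, 1.351]
wrist_force: [0.0, 0.1, 0.6]
grip_width: 0.003
t 12.6 tcp [446.6 223.8  58.3] rot [-3.135 -0.005  1.351] F [0.  0.1 0.6] grip 0.003
 rows: [ 0.03 -0.05  0.43] turn -0.1
```

```bash
python3 -m crank '[0,0,0.3,0,-1,0,0,0.42,0,-1,0,0,0.47,0,-1,0,0,0.47,0,-1]'
```

```text
time_s: 13.0
tcp_pos: [447.3, 223.9, 54.3]
eef_rot: [-3.136, -0.006, 1.351]
wrist_force: [-0.9, -0.2, 0.9]
grip_width: 0.002
```

```bash
python3 -m crank '[0,0.1,0.08,0,-1,0,0.4,0.08,0,-1,0,0.8,0.08,0,-1]'
python3 -m crank '[0,0.4,0.04,0,-1,0,0.8,0.04,0,-1,0,1.2,0.03,0,-1,0,1.6,0.03,0,-1]'
python3 -m crank '[0,0.4,0.04,0,-1,0,0.8,0.04,0,-1,0,1.2,0.03,0,-1,0,1.4,0.03,0,-1]'
python3 - <<'E'
from h import *
s=robot.sense(); print(w2tr(s["tcp_pos"]),s["wrist_force"])
o=[]
for n in("side","top"):
    c,r=proj(n,tr2w(-20,0,50))[0].astype(int); im=robot.grab_frame(n)[:,:,::-1][r-30:r+30,c-30:c+30].copy(); 
    im=cv2.resize(im,(400,400),interpolation=cv2.INTER_CUBIC)
    im=np.clip(im*1.6,0,255).astype(np.uint8)
    for x,col in((-32,(0,255,0)),(-22,(255,255,0))):
        u=(proj(n,place(cyl(60,23)+[x,0,31],*Q))+.5-[c-30,r-30])*400/60
        h=cv2.convexHull(np.round(u).astype(np.int32));cv2.polylines(im,[h],True,col,1)
    o.append(im)
cv2.imwrite("pics/c9.png",np.hstack(o))
E
```

```text
time_s: 13.3
tcp_pos: [455.8, 222.0, 54.2]
eef_rot: [-3.137, -0.007, 1.35]
wrist_force: [0.3, -1.6, 3.9]
grip_width: 0.009
time_s: 13.7
tcp_pos: [471.5, 218.5, 53.6]
eef_rot: [-3.137, -0.007, 1.351]
wrist_force: [0.6, -0.3, 0.7]
grip_width: 0.005
time_s: 14.1
tcp_pos: [485.7, 215.3, 53.2]
eef_rot: [-3.137, -0.007, 1.35]
wrist_force: [-0.2, -0.6, -0.3]
grip_width: 0.007
[-10.54209222  -0.16755422  53.15720563] [-0.20564911 -0.55029972 -0.28113455]
```

View pics/c9.png

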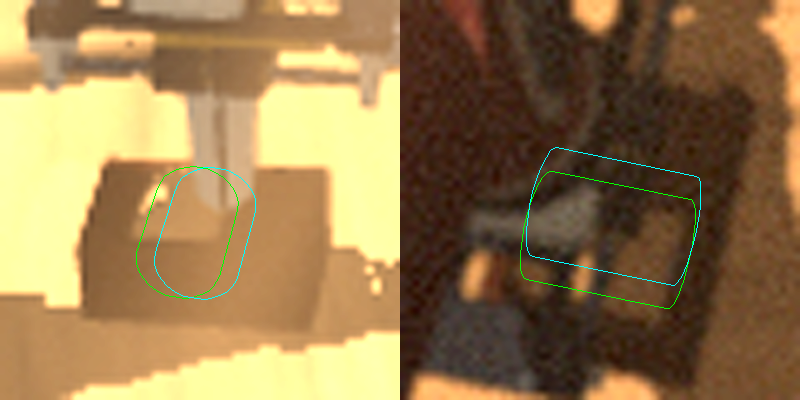

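```bash
python3 -m crank '[0,0,-0.6,0,-1,0,-1.5,-1,0,-1,0,-3.15,-1,0,-1,0,-3.15,-0.6,0,-1,0,-3.15,-0.2,0,-1,0,-3.15,-0.12,0,-1,0,-3.15,-0.12,0,-1]'
```

```text
time_s: 14.9
tcp_pos: [455.8, 221.9, 54.4]
eef_rot: [-3.138, -0.007, 1.349]
wrist_force: [0.4, 0.3, 0.1]
grip_width: 0.006
```

Run:
```python
from h import *
s=robot.sense(); print(w2tr(s["tcp_pos"]),s["wrist_force"])
```

```text
[-41.15141336  -0.22019014  54.41484556] [0.42383427 0.32616208 0.10687151]
```

```bash
python3 -m crank '[0,0,0.08,0,-1,0,0,0.14,0,-1,0,0.3,0.14,0,-1,0,0.6,0.14,0,-1,0,0.9,0.14,0,-1,0,1.2,0.14,0,-1,0,1.5,0.13,0,-1,0,1.8,0.13,0,-1,0,2.1,0.13,0,-1,0,2.4,0.13,0,-1,0,2.7,0.12,0,-1,0,2.9,0.12,0,-1]'
python3 - <<'E'
from h import *
s=robot.sense(); print(w2tr(s["tcp_pos"]),s["wrist_force"])
o=[]
for n in("side","top"):
    c,r=proj(n,tr2w(-20,0,50))[0].astype(int); im=robot.grab_frame(n)[:,:,::-1][r-30:r+30,c-30:c+30].copy(); 
    im=cv2.resize(im,(400,400),interpolation=cv2.INTER_CUBIC)
    im=np.clip(im*1.6,0,255).astype(np.uint8)
    for x,col in((-32,(0,255,0)),(-22,(255,255,0))):
        u=(proj(n,place(cyl(60,23)+[x,0,31],*Q))+.5-[c-30,r-30])*400/60
        h=cv2.convexHull(np.round(u).astype(np.int32));cv2.polylines(im,[h],True,col,1)
    o.append(im)
cv2.imwrite("pics/c10.png",np.hstack(o))
E
```

```text
time_s: 16.1
tcp_pos: [484.3, 215.5, 52.9]
eef_rot: [-3.138, -0.007, 1.349]
wrist_force: [-0.2, -0.2, 3.0]
grip_width: 0.006
[-11.92526293  -0.24251846  52.94086269] [-0.16785301 -0.16556685  2.99047335]
```

View pics/c10.png

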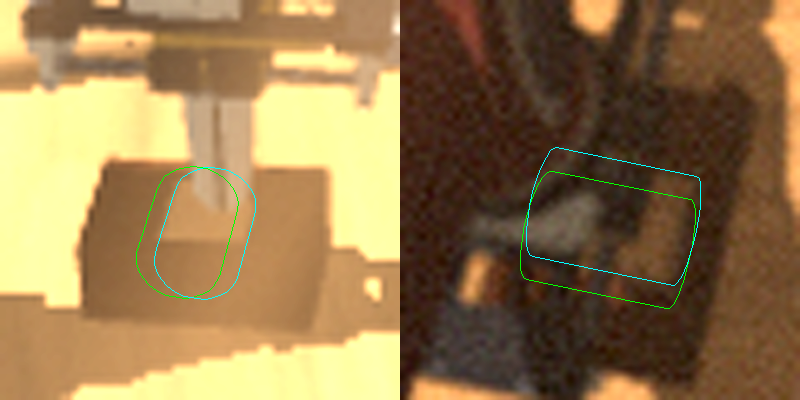

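```bash
python3 -m crank '[0,0.1,-0.4,0,-1,0,-0.8,-0.9,0,-1,0,-1.9,-0.8,0,-1,0,-1.9,-0.3,0,-1,0,-1.9,-0.1,0,-1,0,-1.9,0,0,-1,0,-1.9,0.03,0,-1]'
python3 -m crank '[0,0.1,0.07,0,-1,0,0.4,0.09,0,-1,0,0.7,0.09,0,-1,0,1.0,0.09,0,-1,0,1.3,0.09,0,-1,0,1.6,0.09,0,-1,0,1.9,0.08,0,-1,0,2.2,0.08,0,-1,0,2.5,0.08,0,-1,0,2.7,0.07,0,-1]'
python3 - <<'E'
from h import *
s=robot.sense(); print(w2tr(s["tcp_pos"]),s["wrist_force"])
o=[]
for n in("side","top"):
    c,r=proj(n,tr2w(-20,0,50))[0].astype(int); im=robot.grab_frame(n)[:,:,::-1][r-30:r+30,c-30:c+30].copy(); 
    im=cv2.resize(im,(400,400),interpolation=cv2.INTER_CUBIC)
    im=np.clip(im*1.6,0,255).astype(np.uint8)
    for x,col in((-22,(0,255,0)),(-12,(255,255,0))):
        u=(proj(n,place(cyl(60,23)+[x,0,31],*Q))+.5-[c-30,r-30])*400/60
        h=cv2.convexHull(np.round(u).astype(np.int32));cv2.polylines(im,[h],True,col,1)
    o.append(im)
cv2.imwrite("pics/c11.png",np.hstack(o))
E
```

```text
time_s: 16.9
tcp_pos: [467.4, 219.6, 54.0]
eef_rot: [-3.141, -0.008, 1.348]
wrist_force: [-0.0, -1.8, 12.2]
grip_width: 0.004
time_s: 17.9
tcp_pos: [495.3, 213.3, 53.9]
eef_rot: [3.14, -0.009, 1.348]
wrist_force: [0.3, 0.3, 5.2]
grip_width: 0.005
[-0.69467358 -0.05747491 53.933613  ] [0.26427314 0.27222314 5.21114779]
```

View pics/c11.png

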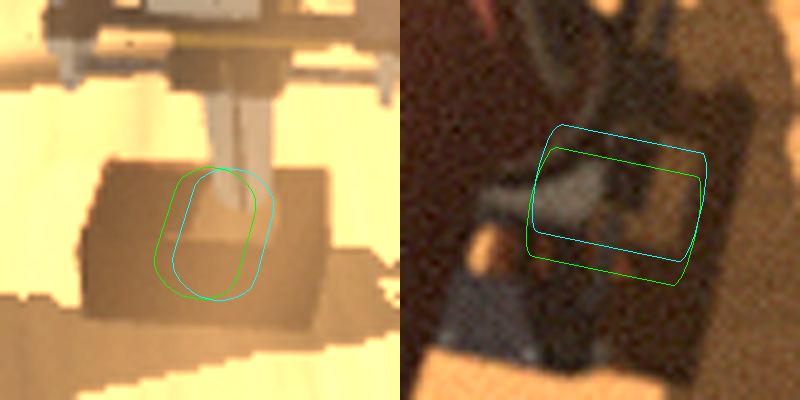

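```bash
python3 -m crank '[0,0.1,-0.4,0,-1,0,-0.8,-0.9,0,-1,0,-1.8,-0.8,0,-1,0,-1.8,-0.3,0,-1,0,-1.8,-0.1,0,-1,0,-1.8,0,0,-1,0,-1.8,0,0,-1]'
python3 -m crank '[0,0.2,0.03,0,-1,0,0.5,0.03,0,-1,0,0.8,0.04,0,-1,0,1.1,0.04,0,-1,0,1.4,0.04,0,-1,0,1.7,0.05,0,-1,0,2.0,0.05,0,-1,0,2.2,0.05,0,-1,0,2.4,0.05,0,-1]'
python3 - <<'E'
from h import *
s=robot.sense(); print(w2tr(s["tcp_pos"]),s["wrist_force"])
o=[]
for n in("side","top"):
    c,r=proj(n,tr2w(-20,0,50))[0].astype(int); im=robot.grab_frame(n)[:,:,::-1][r-30:r+30,c-30:c+30].copy(); 
    im=cv2.resize(im,(400,400),interpolation=cv2.INTER_CUBIC)
    im=np.clip(im*1.6,0,255).astype(np.uint8)
    for x,col in((-2,(0,255,0)),(8,(255,255,0))):
        u=(proj(n,place(cyl(60,23)+[x,0,31],*Q))+.5-[c-30,r-30])*400/60
        h=cv2.convexHull(np.round(u).astype(np.int32));cv2.polylines(im,[h],True,col,1)
    o.append(im)
cv2.imwrite("pics/c12.png",np.hstack(o))
E
```

```text
time_s: 18.7
tcp_pos: [478.1, 217.2, 53.8]
eef_rot: [3.139, -0.009, 1.347]
wrist_force: [-0.0, -0.1, 0.7]
grip_width: 0.007
time_s: 19.6
tcp_pos: [503.1, 211.6, 54.3]
eef_rot: [3.137, -0.01, 1.347]
wrist_force: [-0.2, -0.6, 5.8]
grip_width: 0.002
[ 7.28696367e+00 -1.30337535e-02  5.42825700e+01] [-0.21835454 -0.64862994  5.76173013]
```

View pics/c12.png

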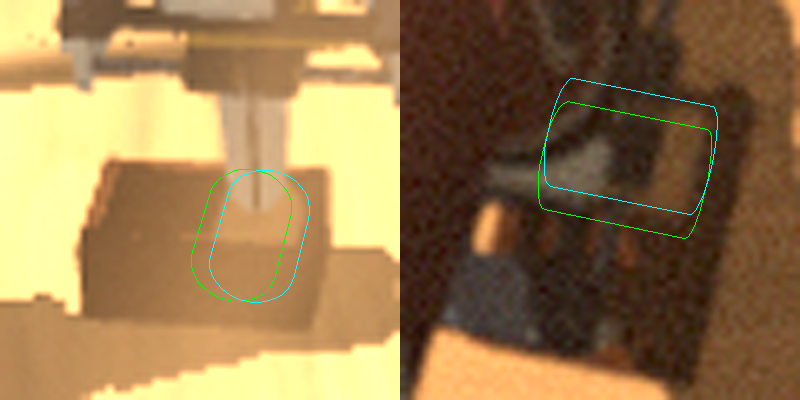

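```bash
python3 -m crank '[0,0.1,-0.4,0,-1,0,-0.8,-0.9,0,-1,0,-1.4,-0.8,0,-1,0,-1.4,-0.3,0,-1,0,-1.4,-0.1,0,-1,0,-1.4,0,0,-1,0,-1.4,0.02,0,-1]'
python3 -m crank '[0,0.2,0.03,0,-1,0,0.5,0.04,0,-1,0,0.8,0.04,0,-1,0,1.1,0.05,0,-1,0,1.3,0.05,0,-1]'
python3 - <<'E'
from h import *
s=robot.sense(); print(w2tr(s["tcp_pos"]),s["wrist_force"])
E
```

```text
time_s: 20.4
tcp_pos: [489.8, 214.5, 53.6]
eef_rot: [3.136, -0.01, 1.346]
wrist_force: [0.5, -0.1, -0.6]
grip_width: 0.008
time_s: 20.9
tcp_pos: [497.5, 212.7, 53.9]
eef_rot: [-3.136, -0.009, 1.347]
wrist_force: [-11.0, 1.6, 16.2]
grip_width: 0.005
[ 1.57920778 -0.12021046 53.9134334 ] [-10.98145206   1.58166713  16.23618752]
```

```bash
python3 -m crank '[0,0.1,-0.05,0,-1,0,0.15,-0.1,0,-1,0,0.2,-0.3,0,-1,0,0.2,-0.8,0,-1,0,0.2,-3,0,-1,0,0.2,-5,0,-1]'
python3 - <<'E'
from h import *
s=robot.sense(); print(w2tr(s["tcp_pos"]),s["wrist_force"])
o=[]
for n in("side","top"):
    c,r=proj(n,tr2w(-20,0,50))[0].astype(int); im=robot.grab_frame(n)[:,:,::-1][r-30:r+30,c-30:c+30].copy(); 
    im=cv2.resize(im,(400,400),interpolation=cv2.INTER_CUBIC)
    im=np.clip(im*1.6,0,255).astype(np.uint8)
    for x,col in((-2,(0,255,0)),(8,(255,255,0))):
        u=(proj(n,place(cyl(60,23)+[x,0,31],*Q))+.5-[c-30,r-30])*400/60
        h=cv2.convexHull(np.round(u).astype(np.int32));cv2.polylines(im,[h],True,col,1)
    o.append(im)
cv2.imwrite("pics/c13.png",np.hstack(o))
E
```

```text
time_s: 21.5
tcp_pos: [499.9, 211.4, 104.4]
eef_rot: [-3.136, -0.008, 1.347]
wrist_force: [0.3, 0.8, 0.4]
grip_width: 0.001
[  4.17651275  -0.8903927  104.43124333] [0.28487574 0.83440864 0.41074508]
```

View pics/c13.png

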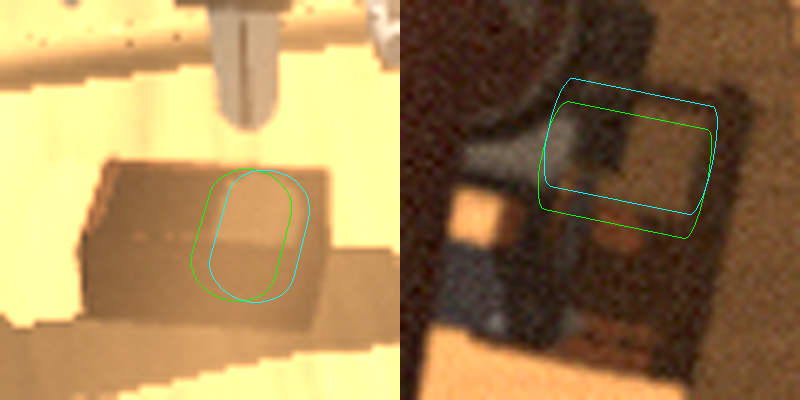

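Run:
```python
from h import *
for n in("side","top"):
    robot.grab_frame(n)
    for d in robot.trace(n,"roller"):
        m=d["mask"]; rr,cc=np.where(m); w=w2tr(atz(n,cc.mean(),rr.mean(),45))
        print(n,round(d["p"],2),np.round(d["extent"],1),m.sum(),w.round(1))
        if abs(w[0])<60:
            for x in(0,4,8,12): 
                u=proj(n,place(cyl(60,23)+[x,0,31],*Q)); print(x,u.min(0).round(1),u.max(0).round(1))
go(tr2w(9,0,70),np.pi/2+Q[2])
```

```text
side 0.8 [231.1 163.3 254.  182.9] 366 [-204.6  -11.4   45. ]
side 0.58 [294.4 166.5 308.2 177.9] 112 [ 8.4  2.1 45. ]
0 [290.7 166.9] [305.7 186.6]
4 [291.8 166.9] [306.8 186.7]
8 [292.9 167. ] [307.9 186.8]
12 [294. 167.] [309.  186.8]
top 0.96 [215.  274.5 236.7 306.6] 698 [-213.4   10.    45. ]
top 0.69 [246.  202.8 261.7 222.5] 156 [ -1.4 -16.2  45. ]
0 [236.3 201. ] [262.4 221.5]
4 [236.7 199.6] [262.7 220. ]
8 [237.  198.2] [263.  218.6]
12 [237.4 196.8] [263.3 217.2]
top 0.49 [397.8 187.4 415.6 196.4] 169 [ 137.4 -412.6   45. ]
t 21.8 tcp [499.  211.6 103.1] rot [-3.134 -0.008  1.347] F [-0.1 -0.6  0.6] grip 0.011
 rows: [0.07 0.6  3.3 ] turn -0.3
```

```bash
python3 -m crank '[0.1,0.6,0,-0.3,1,0.1,0.6,0,-0.3,1,0.1,0.6,0,-0.3,1,0.1,0.6,1,-0.3,1,0.1,0.6,2.5,-0.3,1,0.1,0.6,3,-0.3,1]' 8
python3 - <<'E'
from h import *
s=robot.sense(); print(w2tr(s["tcp_pos"])); go(tr2w(9,0,13),np.pi/2+Q[2])
E
```

```text
time_s: 22.4
tcp_pos: [503.6, 211.2, 71.2]
eef_rot: [-3.131, -0.006, 1.353]
wrist_force: [0.3, -0.1, 0.5]
grip_width: 0.47
[ 7.85074924 -0.30148417 71.19653017]
t 22.4 tcp [503.6 211.2  71.2] rot [-3.131 -0.006  1.353] F [ 0.3 -0.1  0.5] grip 0.47
 rows: [-0.    0.17  5.82] turn 0.0
```

```bash
python3 -m crank '[0,0.2,0,0,1,0,0.2,0,0,1,0,0.2,0,0,1,0,0.2,0,0,1,0,0.2,0.5,0,1,0,0.2,3,0,1,0,0.2,5,0,1,0,0.2,5.8,0,1,0,0.2,5.8,0,1]' 8
python3 - <<'E'
from h import *
s=robot.sense(); print(w2tr(s["tcp_pos"]),s["wrist_force"],s["grip_width"])
o=[]
for n in("side","top"):
    c,r=proj(n,tr2w(-20,0,50))[0].astype(int); im=robot.grab_frame(n)[:,:,::-1][r-40:r+40,c-40:c+40].copy(); 
    im=cv2.resize(im,(400,400),interpolation=cv2.INTER_CUBIC)
    im=np.clip(im*1.6,0,255).astype(np.uint8)
    o.append(im)
cv2.imwrite("pics/c14.png",np.hstack(o))
E
```

```text
time_s: 23.3
tcp_pos: [504.3, 211.0, 12.2]
eef_rot: [-3.129, -0.005, 1.353]
wrist_force: [0.7, 0.8, 0.4]
grip_width: 0.999
[ 8.54621234 -0.39946971 12.1581293 ] [0.67590673 0.8399792  0.39356379] 0.9988523226529631
```

View pics/c14.png

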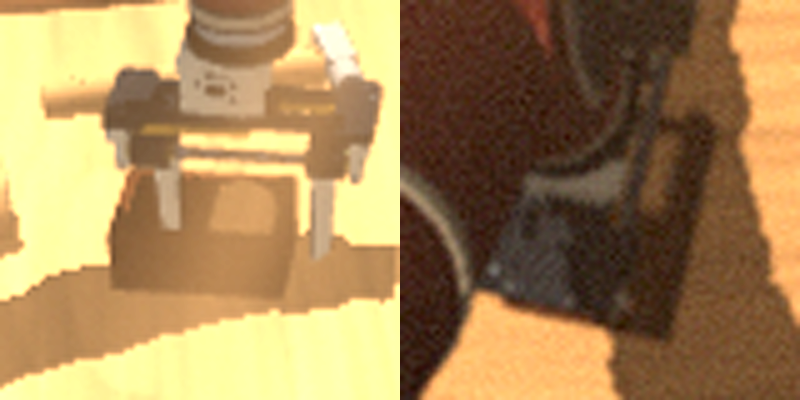

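```bash
python3 -m crank '[0,0.15,0,0,-1,0,0.15,0,0,-1,0,0.15,0,0,-1,0,0.15,0,0,-1,0,0.15,0,0,-1,0,0.15,0,0,-1,0,0.15,0,0,-1,0,0.15,0,0,-1]' 8
python3 -m crank '[0,0,0,0,-1,0,0,0,0,-1]' 25
```

```text
time_s: 24.2
tcp_pos: [503.7, 211.7, 13.4]
eef_rot: [-3.126, -0.005, 1.354]
wrist_force: [-5.3, -0.1, 5.0]
grip_width: 0.496
time_s: 24.4
tcp_pos: [503.4, 211.8, 13.4]
eef_rot: [-3.125, -0.005, 1.354]
wrist_force: [-1.7, 0.5, 2.5]
grip_width: 0.489
```

```bash
python3 -m crank '[0,0,-1,0,-1,0,0,-3,0,-1,0,0,-7,0,-1,0,0,-10,0,-1,0,0,-10,0,-1]' 25
python3 - <<'E'
from h import *
s=robot.sense()
go([540,0,80],np.pi/2)
o=[]
for n in("side","top"):
    c,r=proj(n,tr2w(-20,0,80))[0].astype(int); im=robot.grab_frame(n)[:,:,::-1][r-40:r+40,c-40:c+40].copy(); 
    im=cv2.resize(im,(400,400),interpolation=cv2.INTER_CUBIC)
    im=np.clip(im*1.6,0,255).astype(np.uint8)
    o.append(im)
cv2.imwrite("pics/c15.png",np.hstack(o))
E
```

```text
time_s: 24.9
tcp_pos: [509.1, 211.4, 118.1]
eef_rot: [-3.135, -0.011, 1.353]
wrist_force: [1.0, 0.4, -1.9]
grip_width: 0.488
t 24.9 tcp [509.1 211.4 118.1] rot [-3.135 -0.011  1.353] F [ 1.   0.4 -1.9] grip 0.488
 rows: [-20.02   7.6    3.54] turn -12.5
```

View pics/c15.png

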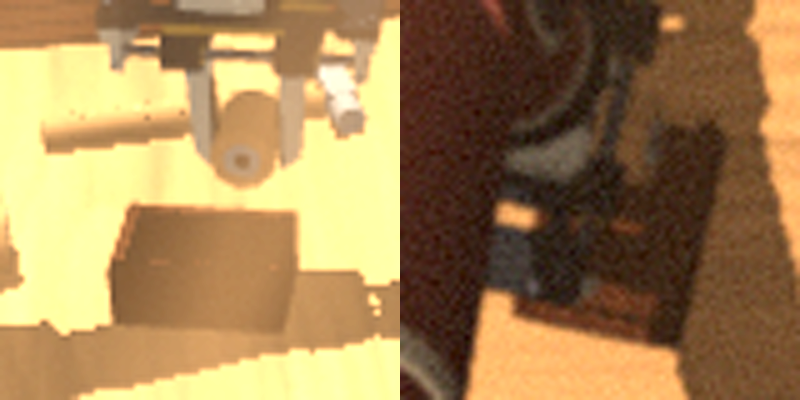

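```bash
python3 -m crank '[-5,1.9,0,-3,-1,-10,3.8,0,-6,-1,-15,5.7,0,-9,-1,-18,7,0,-12.5,-1,-20,7.6,2,-12.5,-1,-20,7.6,3.5,-12.5,-1,-20,7.6,3.5,-12.5,-1]' 25
python3 - <<'E'
from h import *
go([540,0,8],np.pi/2)
o=[]
for n in("side","top"):
    c,r=proj(n,[540,0,50])[0].astype(int); im=robot.grab_frame(n)[:,:,::-1][r-40:r+40,c-40:c+40].copy(); 
    im=cv2.resize(im,(400,400),interpolation=cv2.INTER_CUBIC)
    o.append(im)
cv2.imwrite("pics/c16.png",np.hstack(o))
E
```

```text
time_s: 25.7
tcp_pos: [533.4, -1.7, 73.5]
eef_rot: [-3.121, -0.009, 1.569]
wrist_force: [-0.8, 0.4, -1.4]
grip_width: 0.488
t 25.7 tcp [533.4  -1.7  73.5] rot [-3.121 -0.009  1.569] F [-0.8  0.4 -1.4] grip 0.488
 rows: [0.11 0.79 6.53] turn -0.1
```

View pics/c16.png

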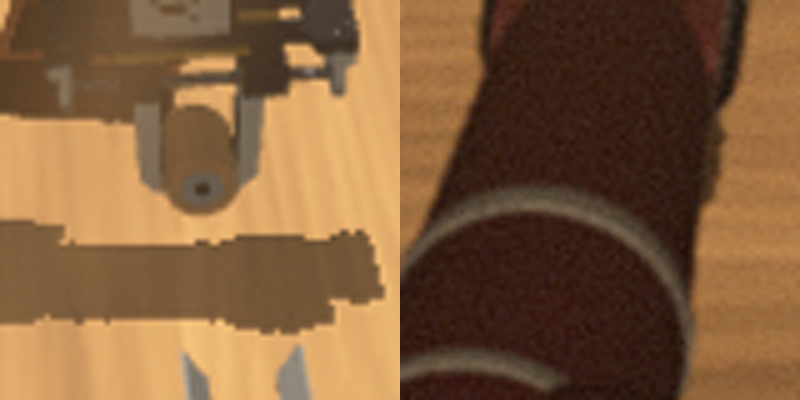

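```bash
python3 -m crank '[0.1,0.8,2,0,-1,0.1,0.8,4.5,0,-1,0.1,0.8,6,0,-1,0.1,0.8,6.5,0,-1,0.1,0.8,6.5,0,-1]' 25
python3 -m crank '[0,0,0.15,0,-1,0,0,0.15,0,-1]' 25
```

```text
time_s: 26.3
tcp_pos: [542.4, 2.5, 10.4]
eef_rot: [-3.126, -0.01, 1.574]
wrist_force: [0.1, 0.8, 0.0]
grip_width: 0.488
time_s: 26.5
tcp_pos: [543.1, 2.9, 9.8]
eef_rot: [-3.128, -0.01, 1.575]
wrist_force: [0.3, -0.2, -0.9]
grip_width: 0.488
```

```bash
python3 -m crank '[0,0,0.3,0,-1,0,0,0.3,0,-1]' 25
python3 -m crank '[0,0,0.15,0,-1,0,0,0.15,0,-1]' 25
```

```text
time_s: 26.7
tcp_pos: [543.3, 3.0, 7.0]
eef_rot: [-3.128, -0.01, 1.575]
wrist_force: [-0.7, 0.4, -0.8]
grip_width: 0.485
time_s: 26.9
tcp_pos: [543.3, 3.0, 5.5]
eef_rot: [-3.128, -0.01, 1.575]
wrist_force: [0.4, -0.1, -0.8]
grip_width: 0.492
```

```bash
python3 -m crank '[0,0,0.1,0,-1,0,0,0.1,0,-1]' 25
python3 -m crank '[0,0,0.1,0,-1,0,0,0.1,0,-1]' 25
```

```text
time_s: 27.1
tcp_pos: [543.4, 3.1, 5.4]
eef_rot: [-3.129, -0.011, 1.575]
wrist_force: [-1.6, 0.6, 5.8]
grip_width: 0.491
time_s: 27.3
tcp_pos: [543.4, 3.1, 5.4]
eef_rot: [-3.129, -0.011, 1.575]
wrist_force: [-1.0, 0.8, 6.7]
grip_width: 0.489
```

```bash
python3 -m crank '[0,0,0,0,0.1,0,0,0,0,0.2,0,0,0,0,0.3,0,0,0,0,0.4,0,0,0,0,0.6]' 25
python3 - <<'E'
from h import *
go([540,0,8],np.pi/2)
o=[]
for n in("side","top"):
    c,r=proj(n,[540,0,30])[0].astype(int); im=robot.grab_frame(n)[:,:,::-1][r-30:r+30,c-30:c+30].copy(); 
    im=cv2.resize(im,(400,400),interpolation=cv2.INTER_CUBIC)
    o.append(im)
cv2.imwrite("pics/c17.png",np.hstack(o))
E
```

```text
time_s: 27.8
tcp_pos: [543.3, 3.1, 5.2]
eef_rot: [-3.129, -0.011, 1.575]
wrist_force: [0.7, 0.1, -1.0]
grip_width: 0.741
t 27.8 tcp [543.3   3.1   5.2] rot [-3.129 -0.011  1.575] F [ 0.7  0.1 -1. ] grip 0.741
 rows: [-0.31 -0.34 -0.28] turn 0.2
```

View pics/c17.png

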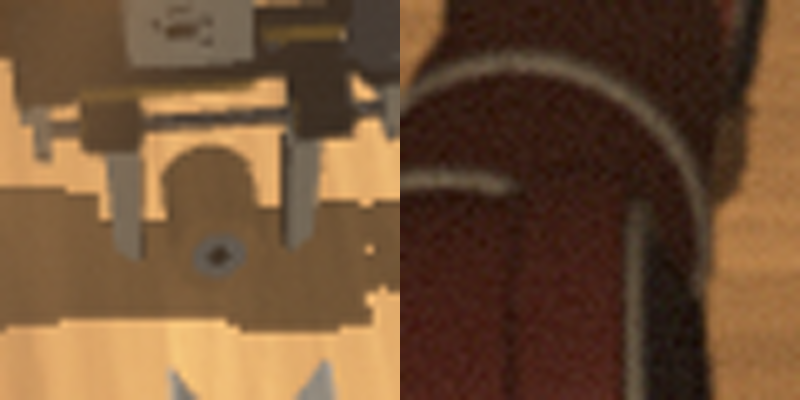

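```bash
python3 -m crank '[0,0,-1,0,1,0,0,-4,0,1,0,0,-8,8,1,0,0,-9,17,1,0,0,-9,26,1,0,0,-9,35,1,0,0,-9,44,1,0,0,-9,53,1,0,0,-9,62,1,0,0,-9,71,1,0,0,-9,80,1,0,0,-9,90.5,1]' 25
python3 - <<'E'
from h import *
go([542,2,60],QC[2])
for n in("side","top"):
    robot.grab_frame(n)
    for d in robot.trace(n,"roller"):
        m=d["mask"]; rr,cc=np.where(m); w=atz(n,cc.mean(),rr.mean(),23)
        print(n,round(d["p"],2),np.round(d["extent"],1),m.sum(),w.round(1))
o=[]
for n in("side","top"):
    c,r=proj(n,[540,0,30])[0].astype(int); im=robot.grab_frame(n)[:,:,::-1][r-30:r+30,c-30:c+30].copy(); 
    im=cv2.resize(im,(400,400),interpolation=cv2.INTER_CUBIC); im=np.clip(im*1.3,0,255).astype(np.uint8)
    u=(proj(n,cyl(60,23)+[542,2,23])+.5-[c-30,r-30])*400/60
    h=cv2.convexHull(np.round(u).astype(np.int32));cv2.polylines(im,[h],True,(0,255,0),1)
    o.append(im)
cv2.imwrite("pics/c18.png",np.hstack(o))
E
```

```text
time_s: 29.1
tcp_pos: [544.6, 2.5, 95.9]
eef_rot: [-3.129, 0.011, 0.079]
wrist_force: [0.3, 0.7, 0.3]
grip_width: 1.0
t 29.1 tcp [544.6   2.5  95.9] rot [-3.129  0.011  0.079] F [0.3 0.7 0.3] grip 1.0
 rows: [-0.22  0.07  3.6 ] turn 5.0
side 0.85 [231.7 164.  251.2 184.2] 381 [289.8 280.3  23. ]
side 0.69 [310.8 203.  324.  225.4] 229 [543.8  -1.8  23. ]
top 0.76 [317.2 190.8 336.9 205.5] 158 [5.332e+02 5.000e-01 2.300e+01]
top 0.67 [391.  172.5 417.  218. ] 1215 [ 536.2 -217.6   23. ]
```

View pics/c18.png

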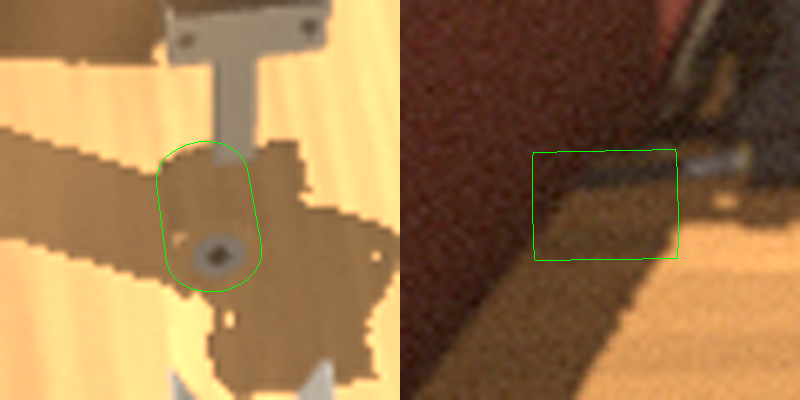

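Run:
```python
from h import *
n="side"; c,r=proj(n,[540,0,30])[0].astype(int)
for p in([542,-28,23],[545,-33,23],[544,-31,23],[542,2,46]): print(p,(proj(n,p)[0]+.5-[c-30,r-30])*400/60)
print(atz(n,218*60/400+c-30-.5,255*60/400+r-30-.5,23))
# cross-check tcp: fingertip near
s=robot.sense(); t=s["tcp_pos"]; print(t)
```

```text
[542, -28, 23] [213.65442779 254.80624471]
[545, -33, 23] [220.9184018  260.96668055]
[544, -31, 23] [218.42279418 258.46650869]
[542, 2, 46] [206.69488794 178.80710078]
[544.05923501 -28.39416786  23.        ]
[544.5570383    2.22944195  95.52286238]
```

Run:
```python
from h import *
go([543.5,1.6,5],0.0)
```

```text
t 29.4 tcp [544.6   2.2  95.5] rot [-3.129  0.012  0.087] F [ 0.3 -0.4 -0.9] grip 0.999
 rows: [-0.    0.17  9.05] turn 5.0
```

```bash
python3 -m crank '[0,0.17,1,5,1,0,0.17,3,5,1,0,0.17,6,5,1,0,0.17,8.5,5,1,0,0.17,9,5,1,0,0.17,9,5,1]' 30
python3 - <<'E'
from h import *
go([543.5,1.6,5],0.0)
o=[]
for n in("side","top"):
    c,r=proj(n,[540,0,30])[0].astype(int); im=robot.grab_frame(n)[:,:,::-1][r-30:r+30,c-30:c+30].copy(); 
    im=cv2.resize(im,(400,400),interpolation=cv2.INTER_CUBIC); im=np.clip(im*1.3,0,255).astype(np.uint8)
    o.append(im)
cv2.imwrite("pics/c19.png",np.hstack(o))
E
```

```text
time_s: 30.0
tcp_pos: [543.3, 1.4, 5.3]
eef_rot: [-3.13, 0.014, 0.0]
wrist_force: [1.1, -1.4, -0.6]
grip_width: 1.001
t 30.0 tcp [543.3   1.4   5.3] rot [-3.13   0.014  0.   ] F [ 1.1 -1.4 -0.6] grip 1.001
 rows: [ 0.02 -0.02  0.03] turn 0.0
```

View pics/c19.png

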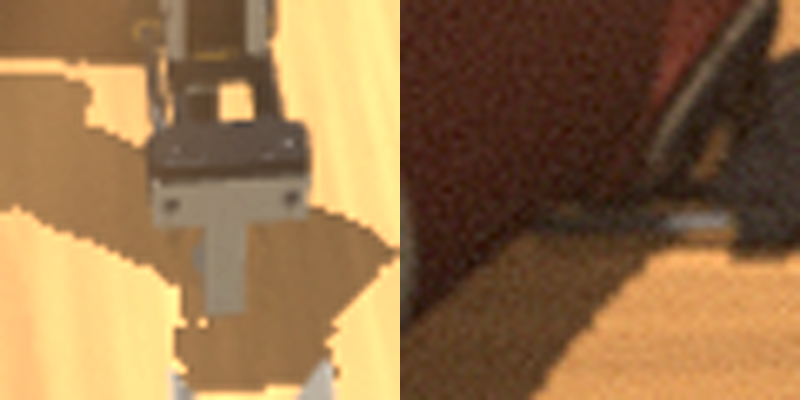

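```bash
python3 -m crank '[0,0,0,0,-1,0,0,0,0,-1,0,0,0,0,-1,0,0,0,0,-1,0,0,0,0,-1,0,0,0,0,-1]' 12
python3 -m crank '[0,0,0,0,-1,0,0,0,0,-1]' 45
```

```text
time_s: 30.7
tcp_pos: [544.6, 1.4, 6.9]
eef_rot: [-3.13, 0.01, 0.0]
wrist_force: [-1.0, 0.5, 2.7]
grip_width: 0.652
time_s: 30.9
tcp_pos: [544.6, 1.4, 6.9]
eef_rot: [-3.13, 0.01, 0.0]
wrist_force: [1.2, 0.4, 1.9]
grip_width: 0.643
```

```bash
python3 -m crank '[0,0,-2,0,-1,0,0,-6,0,-1,0,0,-11,0,-1,0,0,-14.5,0,-1,0,0,-14.5,0,-1]' 45
python3 - <<'E'
from h import *
go([541,-221,155],QC[2])
o=[]
for n in("side","top"):
    c,r=proj(n,[540,0,150])[0].astype(int); im=robot.grab_frame(n)[:,:,::-1][r-30:r+30,c-30:c+30].copy(); 
    im=cv2.resize(im,(400,400),interpolation=cv2.INTER_CUBIC); im=np.clip(im*1.3,0,255).astype(np.uint8)
    o.append(im)
cv2.imwrite("pics/c20.png",np.hstack(o))
E
```

```text
time_s: 31.4
tcp_pos: [549.3, -1.6, 156.4]
eef_rot: [-3.131, 0.0, -0.0]
wrist_force: [-0.0, -0.4, -0.5]
grip_width: 0.647
t 31.4 tcp [549.3  -1.6 156.4] rot [-3.131  0.    -0.   ] F [-0.  -0.4 -0.5] grip 0.647
 rows: [-0.83 21.94 -0.1 ] turn 0.5
```

View pics/c20.png

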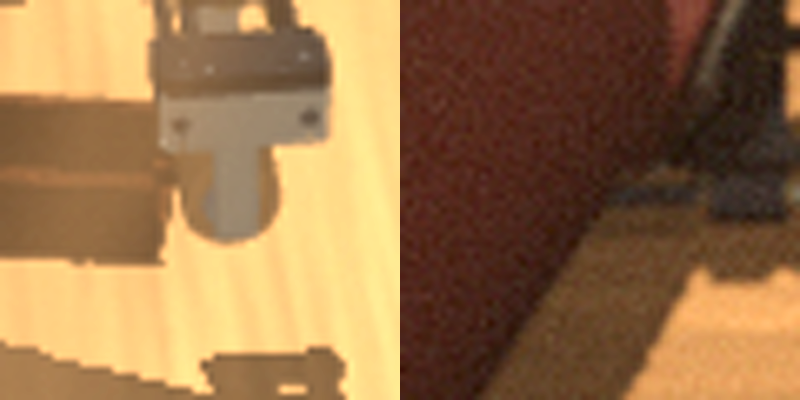

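```bash
python3 -m crank '[-0.1,4,-0.1,0,-1,-0.3,8,-0.1,0,-1,-0.5,12,-0.1,0.5,-1,-0.8,16,-0.1,0.5,-1,-0.8,19,-0.1,0.5,-1,-0.8,21,-0.1,0.5,-1,-0.8,21.9,-0.1,0.5,-1,-0.8,21.9,-0.1,0.5,-1,-0.8,21.9,-0.1,0.5,-1]' 45
python3 - <<'E'
from h import *
go([540.5,-221,98],QC[2])
o=[]
for n in("side","top"):
    c,r=proj(n,[540,-221,100])[0].astype(int); im=robot.grab_frame(n)[:,:,::-1][r-40:r+40,c-40:c+40].copy(); 
    im=cv2.resize(im,(400,400),interpolation=cv2.INTER_CUBIC)
    for p in([540.4,-221,70],[540.4,-221,10]):
        u=(proj(n,p)[0]+.5-[c-40,r-40])*5; cv2.circle(im,tuple(int(v) for v in u),3,(0,255,0),1)
    o.append(im)
cv2.imwrite("pics/c21.png",np.hstack(o))
E
```

```text
time_s: 32.4
tcp_pos: [537.7, -217.0, 148.8]
eef_rot: [-3.127, 0.013, -0.007]
wrist_force: [0.3, 0.6, -1.7]
grip_width: 0.644
t 32.4 tcp [ 537.7 -217.   148.8] rot [-3.127  0.013 -0.007] F [ 0.3  0.6 -1.7] grip 0.644
 rows: [0.35 0.47 5.07] turn 0.1
```

View pics/c21.png

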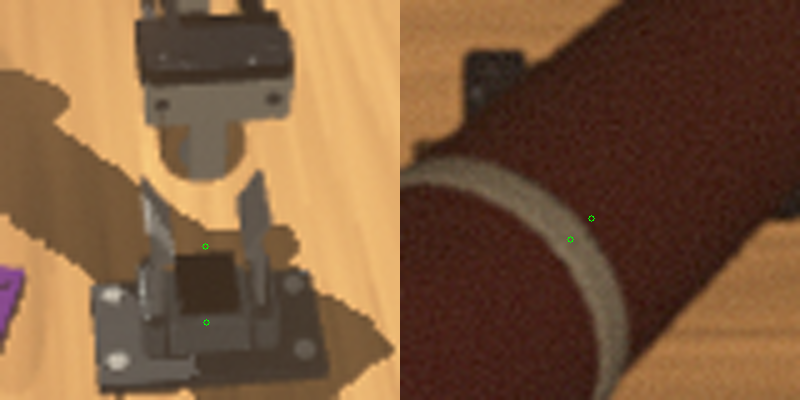

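```bash
python3 -m crank '[0.2,0.4,0,0,-1,0.2,0.4,1.5,0,-1,0.2,0.42,3,0,-1,0.2,0.45,4.5,0,-1,0.2,0.46,5,0,-1,0.2,0.46,5,0,-1]' 45
python3 - <<'E'
from h import *
go([540,-221,84],QC[2])
o=[]
for n in("side","top"):
    c,r=proj(n,[540,-221,80])[0].astype(int); im=robot.grab_frame(n)[:,:,::-1][r-30:r+30,c-30:c+30].copy(); 
    im=cv2.resize(im,(400,400),interpolation=cv2.INTER_CUBIC)
    o.append(im)
cv2.imwrite("pics/c22.png",np.hstack(o))
E
```

```text
time_s: 33.1
tcp_pos: [539.2, -220.0, 98.5]
eef_rot: [-3.127, 0.013, -0.005]
wrist_force: [-1.0, -0.0, -1.2]
grip_width: 0.643
t 33.1 tcp [ 539.2 -220.    98.5] rot [-3.127  0.013 -0.005] F [-1.  -0.  -1.2] grip 0.643
 rows: [0.1  0.12 1.44] turn 0.2
```

View pics/c22.png

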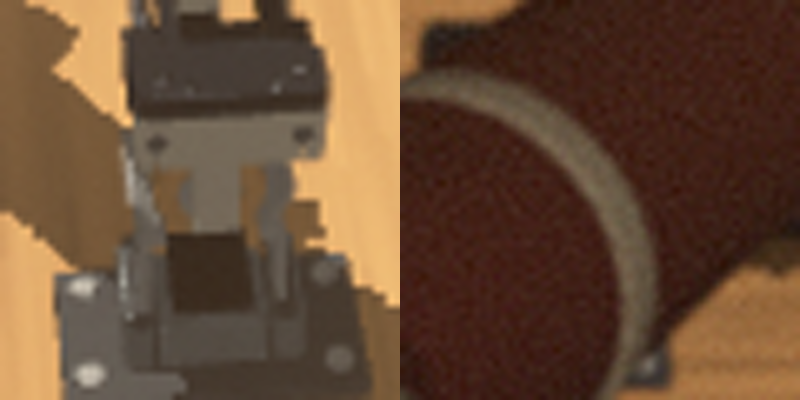

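```bash
python3 -m crank '[0.1,0.1,0.5,0,-1,0.1,0.1,1,0,-1,0.1,0.1,1.3,0,-1,0.1,0.1,1.3,0,-1]' 50
python3 -m crank '[0,0,0.3,0,-1,0,0,0.3,0,-1]' 50
```

```text
time_s: 33.6
tcp_pos: [540.4, -221.4, 86.1]
eef_rot: [-3.127, 0.012, -0.005]
wrist_force: [0.2, 0.5, -1.3]
grip_width: 0.645
time_s: 33.8
tcp_pos: [540.9, -221.4, 83.0]
eef_rot: [-3.128, 0.011, -0.005]
wrist_force: [0.9, -1.3, -0.4]
grip_width: 0.643
```

```bash
python3 -m crank '[0,0,0.25,0,-1,0,0,0.5,0,-1,0,0,0.6,0,-1]' 50
python3 -m crank '[0,0,0.25,0,-1,0,0,0.5,0,-1,0,0,0.6,0,-1]' 50
```

```text
time_s: 34.1
tcp_pos: [541.7, -222.2, 78.7]
eef_rot: [-3.129, 0.008, -0.006]
wrist_force: [-0.7, 1.4, 8.8]
grip_width: 0.64
time_s: 34.4
tcp_pos: [542.1, -223.0, 74.4]
eef_rot: [-3.129, 0.006, -0.007]
wrist_force: [-1.1, -0.5, 8.9]
grip_width: 0.644
```

```bash
python3 -m crank '[-0.05,-0.1,0.25,0,-1,-0.1,-0.15,0.5,0,-1,-0.1,-0.15,0.6,0,-1]' 50
python3 -m crank '[0,0,0.2,0,-1,0,0,0.3,0,-1]' 50
```

```text
time_s: 34.7
tcp_pos: [541.7, -223.0, 70.1]
eef_rot: [-3.132, 0.003, -0.008]
wrist_force: [-1.4, -0.5, 6.6]
grip_width: 0.641
time_s: 34.9
tcp_pos: [542.0, -223.4, 68.3]
eef_rot: [-3.132, 0.002, -0.008]
wrist_force: [-0.3, 0.2, 4.5]
grip_width: 0.64
```

```bash
python3 -m crank '[0,-0.05,0.2,0,-1,0,-0.1,0.4,0,-1]' 50
python3 -m crank '[0,-0.05,0.2,0,-1,0,-0.1,0.4,0,-1]' 50
```

```text
time_s: 35.1
tcp_pos: [542.1, -223.3, 65.3]
eef_rot: [-3.133, 0.001, -0.009]
wrist_force: [-1.4, -1.4, 4.0]
grip_width: 0.641
time_s: 35.3
tcp_pos: [541.9, -222.9, 61.2]
eef_rot: [-3.134, 0.001, -0.01]
wrist_force: [-0.5, -1.7, 1.0]
grip_width: 0.646
```

```bash
python3 -m crank '[0,-0.05,0.2,0,-1,0,-0.05,0.4,0,-1,0,-0.05,0.4,0,-1]' 50
python3 - <<'E'
from h import *
go([540,-221,54],QC[2])
o=[]
for n in("side","top"):
    c,r=proj(n,[540,-221,60])[0].astype(int); im=robot.grab_frame(n)[:,:,::-1][r-30:r+30,c-30:c+30].copy(); 
    im=cv2.resize(im,(400,400),interpolation=cv2.INTER_CUBIC)
    o.append(im)
cv2.imwrite("pics/c23.png",np.hstack(o))
E
```

```text
time_s: 35.6
tcp_pos: [541.4, -221.9, 56.0]
eef_rot: [-3.134, 0.002, -0.009]
wrist_force: [-0.4, -2.1, -4.8]
grip_width: 0.643
t 35.6 tcp [ 541.4 -221.9   56. ] rot [-3.134e+00  2.000e-03 -9.000e-03] F [-0.4 -2.1 -4.8] grip 0.643
 rows: [-0.14 -0.09  0.2 ] turn -0.1
```

View pics/c23.png

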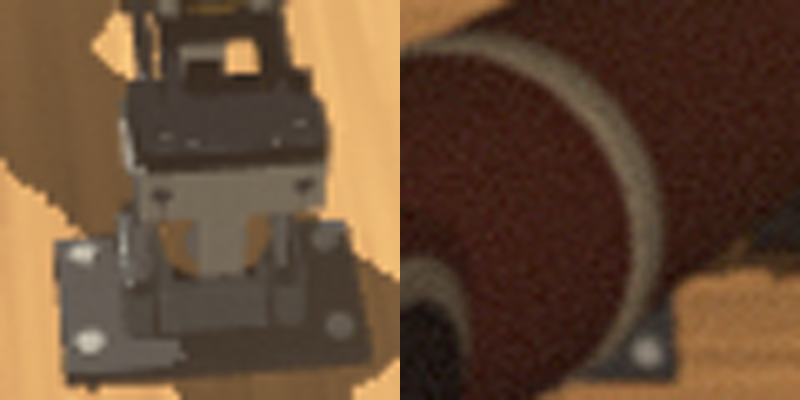

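```bash
python3 -m crank '[-0.05,0,0.15,0,-1,-0.05,0,0.2,0,-1,-0.05,0,0.2,0,-1]' 50
```

```text
time_s: 36.0
tcp_pos: [541.4, -221.5, 54.1]
eef_rot: [-3.133, 0.002, -0.009]
wrist_force: [1.4, -0.6, -2.5]
grip_width: 0.637
```

```bash
python3 -m crank '[0,0,0.1,0,-1,0,0,0.1,0,-1]' 20
python3 -m crank '[0,0,0,0,0.4,0,0,0,0,0.5,0,0,0,0,0.7,0,0,0,0,1,0,0,0,0,1,0,0,0,0,1,0,0,0,0,1]'
```

```text
time_s: 36.2
tcp_pos: [541.5, -221.4, 53.4]
eef_rot: [-3.133, 0.001, -0.009]
wrist_force: [0.9, 0.7, -0.2]
grip_width: 0.643
time_s: 36.9
tcp_pos: [541.4, -221.4, 53.4]
eef_rot: [-3.133, 0.002, -0.009]
wrist_force: [-0.5, 0.3, -0.4]
grip_width: 0.998
```

```bash
python3 -m crank '[0,0,-1.5,0,1,0,0,-4,0,1,0,0,-8,0,1,0,0,-12,0,1,0,-3,-14,0,1,0,-8,-14,0,1,0,-13,-14,0,1,0,-17,-14,0,1,0,-18,-14,0,1]'
python3 - <<'E'
from h import *
o=[]
for n in("side","top"):
    c,r=proj(n,[540,-221,60])[0].astype(int); f=robot.grab_frame(n)[:,:,::-1]; cv2.imwrite(f"pics/{n}_end.png",f); im=f[r-30:r+30,c-30:c+30].copy(); 
    im=cv2.resize(im,(400,400),interpolation=cv2.INTER_CUBIC)
    u=(proj(n,place(cyl(60,23)+[0,0,70],*QC))+.5-[c-30,r-30])*400/60
    im2=im.copy(); cv2.polylines(im2,[cv2.convexHull(np.round(u).astype(np.int32))],True,(0,255,0),1)
    o.append(np.vstack([im,im2])[:800])
cv2.imwrite("pics/c24.png",cv2.resize(np.hstack(o),(600,600)))
for n in("side","top"):
    for d in robot.trace(n,"roller"):
        m=d["mask"]; rr,cc=np.where(m); w=atz(n,cc.mean(),rr.mean(),75)
        print(n,round(d["p"],2),np.round(d["extent"],1),m.sum(),w.round(1))
s=robot.sense(); print(s["time_s"],s["tcp_pos"],s["wrist_force"])
E
```

```text
time_s: 37.8
tcp_pos: [543.5, -36.0, 195.4]
eef_rot: [-3.129, 0.002, 0.0]
wrist_force: [-0.7, 0.3, 0.0]
grip_width: 1.0
side 0.72 [317.4 237.7 331.1 265.1] 359 [ 540.9 -231.1   75. ]
side 0.68 [230.6 163.4 254.3 181.9] 377 [298.4 200.6  75. ]
top 0.89 [393.1 180.6 422.6 200.4] 378 [ 539.8 -220.4   75. ]
top 0.36 [312.5  97.3 331.1 131. ] 347 [766.   13.5  75. ]
38.0 [543.15537633 -44.7182945  195.80572242] [-0.55198815  0.01198233 -0.28524012]
```

View pics/c24.png

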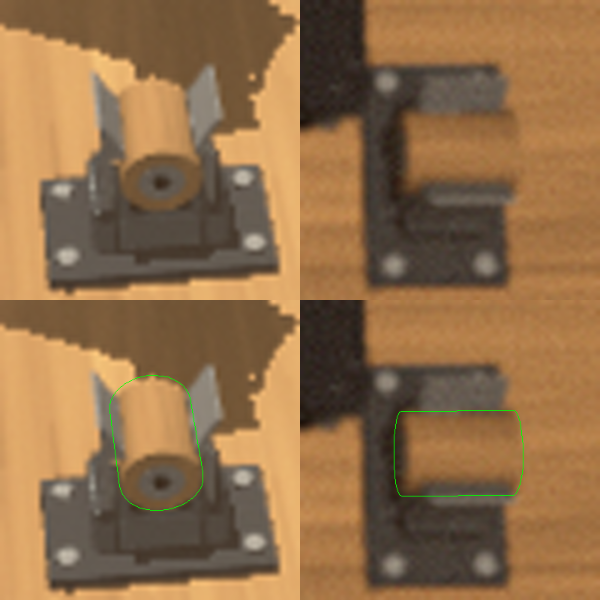

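View pics/side_end.png

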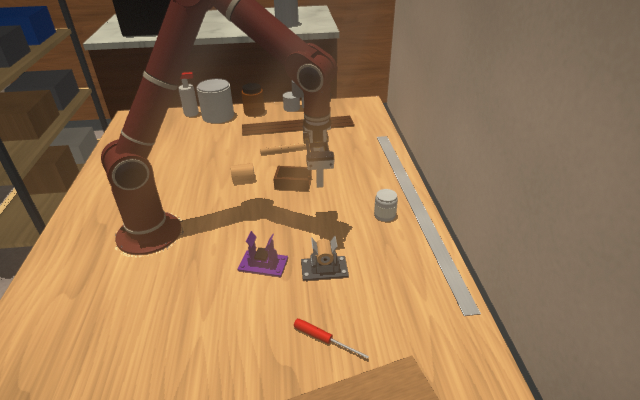

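```bash
python3 -m crank '[0,0,0,0,1,0,0,0,0,1]'
python3 - <<'E'
from plant import robot
print(robot.finish_job())
E
```

```text
time_s: 38.2
tcp_pos: [543.0, -47.4, 196.3]
eef_rot: [-3.136, -0.0, -0.015]
wrist_force: [1.0, -0.2, -0.1]
grip_width: 1.001
the job is handed in; nothing more can be done
None
```

The roller is snapped home in the grey clip with its axis along the jaws. I handed the job in at 38.2 s with the gripper open and about 180 mm away.

**What I did**
- I rolled the roller to the stops with the closed fingers.
- I gripped it across its diameter and set it on bare bench at about (543, 2), axis along world y.
- I let go, lifted clear, took it again by its flat ends and pressed it into the clip.

**Last checks**
- **Clip:** both final pictures match a roller drawn at the seat, 70 mm high.
    - Pushing took about 9 N at most, then fell away, and the jaws pulled the roller in.
    - The wrist force was about 0 when I let go, so I expect the pad is only lightly loaded. I have no direct reading of the pad or jaw joints.
- **Everything else:** in the final side picture the tin, hammer, screwdriver, larger roller and purple clip look unmoved.

**What went wrong or is less certain**
- **First try at the stops:** the fingers pressed too hard, about 39 N up and 21 N along the trough at the wrist. As I lifted, the roller rolled back to about x = -43 mm, so I rolled it out again with gentler strokes.
- **Second try:** the fingers stalled at about 11 N along the trough. The side picture then put the roller at about x = 8 mm, the stop position. The top view was partly hidden by the arm and read a few mm less. The grip showed a further 5 N reaction, as if the roller were against the stops, before I lifted it.

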